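Set the candles in the brass holder and raise the dimmer lever

TASK

Stand both candles, wick up, in the twin brass holder on the console: the long candle in the tall socket, the short candle in the low socket, each pushed down to the socket floor. Also set the lamp dimmer's lever straight upright. Leave the vase, the books and the bowl where they are, and let go of everything.

Things in the scene. Friction and masses are not known exactly. Their poses are not given: they have to be found in the camera images.
- long_candle: Ivory round candle, 200 mm long and 30 mm thick, 120 g, starting lying on the table top. Origin on its axis at mid-length; its x axis points to the wick end, which tapers over the last 40 mm (a thin black wick stands 9 mm beyond). The other end is the flat foot with a 2.5 mm step.
- long_candle_foot (a point): Centre of the long candle's flat foot, 100 mm from its origin.
- short_candle: Like the long candle, the same 30 mm thickness, but 140 mm long, 85 g. Origin on its axis at mid-length, x axis to the wick end.
- short_candle_foot (a point): Centre of the short candle's flat foot, 70 mm from its origin.
- holder: Fixed brass twin candle holder: foot plate 160 x 72 x 12 mm, long side along its x axis; origin under its centre on the table. Two round sockets on stems, at x = +50 mm (tall: rim 110 mm above the table) and x = -50 mm (low: rim 65 mm above the table). Each socket is 36 mm wide inside, 42 mm deep, 45 mm wide outside.
- tall_socket (a point): Centre of the inner floor of the tall socket, 68 mm above the table; z up.
- low_socket (a point): Centre of the inner floor of the low socket, 23 mm above the table; z up.
- dimmer_base: Fixed wooden block of the lamp dimmer, 70 (x) x 50 (y) x 25 mm high; origin under its centre. The lever hinges about its y axis at 22 mm above the table, over its centre.
- dimmer (a joint): Angle of the dimmer lever, 0 to 1.4 rad. At 0 it leans 0.7 rad towards the block's -x, at 0.7 it stands straight upright, at 1.4 it leans 0.7 rad towards +x. It stays where it is left; about 1 N at the knob moves it.
- dimmer_tip (a point): Centre of the brass ball knob, 26 mm across, on the lever's end, 90 mm from the hinge; stem 10 mm thick.
- vase: Bystander: white globe vase, 100 mm wide, 112 mm high, 0.4 kg; origin under its centre.
- books: Bystander: two flat stacked books (one piece), 134 x 180 x 47 mm, 0.9 kg; origin under the centre, long side along its y axis.
- bowl: Bystander: small wooden bowl, 100 mm wide, 40 mm high; origin under its centre.

How it is judged:
By the outcome, as a careful person would: the job done as asked, in the order asked, and still so for the second after the job is handed in, with the robot touching nothing.
It also fails if it takes over 72 s, if anything falls off the work surface, if the arm or the gripper's body presses on something with over 40 N, if the wrist force passes 120 N, or if a joint passes its speed limit or range.

ROBOT

A 7-joint arm with a two-finger parallel gripper is mounted at the origin on the work surface. World frame = base frame: x ahead of the robot, y to its left, z up, the work surface at z = 0. Lengths are in m, angles in rad, forces in N, time in s.
With the tool pointing down it reaches from about 0.425 to 0.925 m from the base axis. Payload 6.8 kg.
Tool frame: the origin (TCP) lies midway between the tips of the shut fingers; the grasp point (between the pads) lies 19 mm behind it (bot.hold_point_z is the distance from the TCP to the grasp point, in m); z points along the fingers, y is the line along which they close (so a half turn about z gives the same grasp; the last joint's range is limited). The gripper opens to 85 mm and grips with 20 to 120 N. Pads are 22 mm wide; open, the fingers measure 114 mm over their backs; the gripper's body (76 mm by 85 mm) begins 54 mm behind the grasp point. The pads swing forward as they close: fully open they stand 13 mm farther back than shut.
Start: joints at [-1.275, 0.477, 0.022, 1.555, -0.011, 1.109, -0.083], TCP at [0.265, 0.621, 0.231] pointing down, gripper open.
Joint ranges: [-2.96, 2.96], [-0.34, 2.1], [-1.41, 1.46], [0.24, 2.44], [-1.37, 4.51], [0.17, 1.92], [-2.96, 2.96]. Speed limits (rad/s): [2.39, 2.39, 3.14, 3.14, 3.14, 3.14, 3.14].

INTERFACE

Orientations are given as a unit quaternion [w, x, y, z].
In Python, from station import bot gives the robot as it stands. The module is installed in compiled form; this text tells all that it offers.
- The arm moves only by the tool step_arm, never from a script. Its argument "increments" is a list that holds one entry, the list of rows, each a list of 7 numbers: the opening, from -1 (shut) to 1 (fully open), then the shift along the tool's x, y, z in mm, then the turn, a rotation vector about the tool's x, y, z in degrees. In form: [[[grip, x, y, z, ax, ay, az], ...]]. A call has 1 to 10 rows; each row is the pose to reach, as a shift and turn from the pose commanded when the call began, along the tool's axes at that moment; what a row does not reach only later rows make up. A row lasts 1/12 s, in which the tool goes at most 41.7 mm and 7.16 degrees, less where a joint would pass 70% of its speed; a pose out of reach is approached as far as the arm can. A call with a gripper value outside its range is refused whole. The fingers move at their own pace and stop on an object; "force" is the grip in N (left out, the last holds). Time passes only in rows, so rows that repeat a pose let the fingers close. It gives the time, the measured TCP pose, the force, the opening and the grip force at its end, in the units of the state.
- bot.get_obs(): the state, without advancing time (a new reading comes with each control period).
- bot.read_camera(name): name is "side" or "top" or "wrist"; returns a dict with "image" (420x560x3 uint8, red, green, blue), "camera_matrix" (3x3 intrinsics, pixels), "R" (3x3) and "t" (3): a world point X has camera coordinates R X + t. Camera axes: x right, y down, z forward; pixel columns grow to the right and rows downward; lengths in m; the calibration is good to about 2 mm. The wrist camera is an equidistant fisheye: a pixel r from the principal point sees the ray r / f radians off the axis. A picture is of the moment at which its call begins. There is no depth.
- bot.hand_in(): hands the job in; it is judged then, once.
The state is a dict: "t": time; "q": joint angles; "joint_vel": joint speeds; "joint_torque": joint torques, N m; "eef_pos": TCP position; "tool_rot": TCP orientation; "contact_force": force on the tool from outside, world axes, zero at the start; "torque": the same for the moment, N m; "gripper_width": opening from 0.0 (shut) to 1.0 (fully open); "grasp_force": force on a finger pad.
Only numpy, scipy, OpenCV 4.12 (cv2) and the standard library are available. Lean on these libraries where they do the work, as an engineer would, in place of code of your own. Each camera call takes 0.05 s, during which the arm holds its last target. There are 200 camera calls.

## Working session

There is one attempt and no reset: what is moved stays moved. The work goes in short steps, Python scripts to look and compute and a tool call to move; the robot and the scene stay as the last step left them, time stands still between calls to the robot, and variables do not carry over. Pictures are saved under pics/ and viewed, at most 10 in all, crops included, and the job is handed in when it is done.

Besides the shell and the picture viewer there is one more tool, called after ">>>" in YAML: its name, and indented under it one key for each argument. step_arm: Moves the arm, as the interface text tells. Its arguments: {"type":"object","properties":{"increments":{"type":"array"},"force":{"type":"number"}},"required":["increments"]}

```bash
mkdir -p pics; python3 - <<'E'
from station import bot
import cv2,numpy as np
o=bot.get_obs();print({k:np.round(v,3).tolist() for k,v in o.items()})
for n in("top","side"):
    c=bot.read_camera(n);cv2.imwrite(f"pics/{n}0.png",c["image"][:,:,::-1]);np.savez(f"{n}0.npz",**c)
    print(n,np.round(c["camera_matrix"],1).tolist(),np.round(c["R"],3).tolist(),np.round(c["t"],3), np.round(-c["R"].T@c["t"],3))
E
```

```text
{'t': 0.0, 'q': [-1.275, 0.478, 0.022, 1.556, -0.011, 1.109, -0.083], 'joint_vel': [-0.004, -0.001, -0.0, 0.001, 0.001, 0.0, 0.0], 'joint_torque': [-0.0, -59.646, 1.608, -28.118, 0.013, 0.01, -0.0], 'eef_pos': [0.265, 0.62, 0.23], 'tool_rot': [-0.0, 0.201, 0.98, -0.001], 'contact_force': [0.225, -0.205, -0.849], 'torque': [-0.001, -0.007, 0.016], 'grasp_force': 0.0, 'gripper_width': 0.998}
top [[413.0, 0.0, 283.9], [0.0, 413.0, 209.0], [0.0, 0.0, 1.0]] [[0.016, -1.0, -0.006], [-0.984, -0.015, -0.178], [0.178, 0.009, -0.984]] [0.02  0.579 1.006] [0.39  0.019 1.093]
side [[401.0, 0.0, 277.1], [0.0, 401.0, 209.3], [0.0, 0.0, 1.0]] [[0.965, -0.261, -0.009], [-0.169, -0.601, -0.781], [0.199, 0.756, -0.624]] [-0.544  0.18   0.827] [ 0.391 -0.658  0.652]
```

View pics/top0.png

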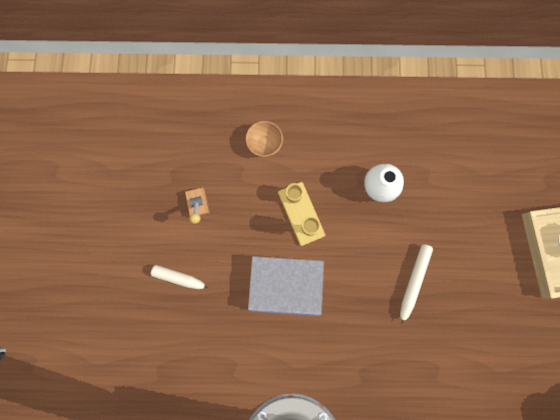

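View pics/side0.png

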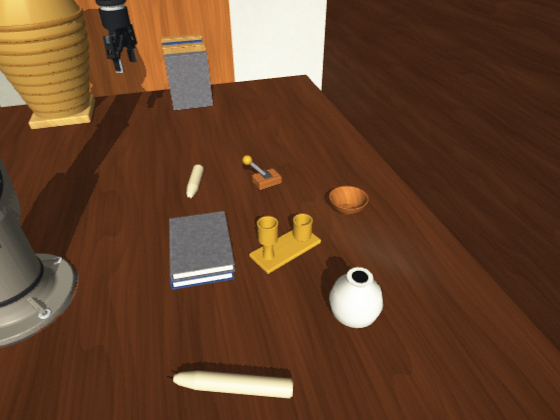

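Top view: holder at about (302,213), tall socket (311,226), low socket (294,192). Long candle has its foot at (425,247) and wick at (405,318); short candle has its foot at (153,270) and wick at (204,287). Dimmer block is at (197,202) with the knob at (195,219). Side view: long candle runs (180,379) to (291,386), short candle is at (195,181), tall socket rim (268,224), low (303,220), knob (248,160).

```bash
cat > h.py <<'E'
import cv2,numpy as np
def ray(c,p):
    K,R,t=c["camera_matrix"],c["R"],c["t"]
    d=R.T@np.linalg.solve(K,[p[0],p[1],1.]);return -R.T@t,d/np.linalg.norm(d)
def plane(c,p,z):
    o,d=ray(c,p);return o+d*(z-o[2])/d[2]
def tri(*cp):
    A=np.zeros((3,3));b=np.zeros(3);L=[]
    for c,p in cp:
        o,d=ray(c,p);M=np.eye(3)-np.outer(d,d);A+=M;b+=M@o;L.append((M,o))
    x=np.linalg.solve(A,b);return x,max(np.linalg.norm(M@(x-o)) for M,o in L)*1e3
def blobs(c,lo,hi,roi,amin=30):
    x0,y0,x1,y1=roi;h=cv2.cvtColor(np.ascontiguousarray(c["image"][y0:y1,x0:x1]),cv2.COLOR_RGB2HSV)
    m=cv2.inRange(h,np.array(lo),np.array(hi))
    cs,_=cv2.findContours(m,cv2.RETR_EXTERNAL,cv2.CHAIN_APPROX_NONE)
    return [k.reshape(-1,2)+[x0,y0] for k in sorted(cs,key=cv2.contourArea,reverse=True) if cv2.contourArea(k)>amin]
def ends(k):
    "end points of a long blob's mid-line (PCA), and its width"
    k=k.astype(float);m,v=cv2.PCACompute(k,None);(cx,cy),s,_=cv2.minAreaRect(k.astype(np.float32))
    u=(k-m)@v[0];w=(k-m)@v[1];out=[]
    for e in(u.min(),u.max()):
        out.append(m[0]+v[0]*e)
    return out,s
E
python3 - <<'E'
from h import *
T=dict(np.load("top0.npz"));S=dict(np.load("side0.npz"))
iv=((15,15,140),(40,140,255))
for n,rt,rs in(("long",(390,235,445,325),(165,360,300,405)),("short",(140,255,215,300),(180,158,212,202))):
    for c,r in((T,rt),(S,rs)):
        b=blobs(c,*iv,r);e,s=ends(b[0]);print(n,len(b),np.round(e,1).tolist(),np.round(s,1))
        print('  ',[np.round(plane(c,p,.015),3).tolist() for p in e], np.linalg.norm(plane(c,e[0],.015)-plane(c,e[1],.015)).round(3))
for n,c,r in(("T",T,(270,170,335,255)),("Tk",T,(180,185,215,226)),("S",S,(245,210,325,272)),("Sk",S,(236,150,290,192))):
    i=c["image"];x0,y0,x1,y1=r
    cv2.imwrite(f"pics/z{n}.png",cv2.resize(i[y0:y1,x0:x1,::-1],None,fx=5,fy=5,interpolation=cv2.INTER_CUBIC))
a=[cv2.imread(f"pics/z{n}.png") for n in("T","Tk","S","Sk")]
W=np.zeros((600,800,3),np.uint8)
W[:425,:325]=a[0];W[:205,330:505]=a[1];W[210:520,330:730]=a[2];W[:205,515:785]=a[3][:205]
cv2.imwrite("pics/zoom.png",W)
E
```

```text
long 1 [[427.9, 244.6], [402.7, 319.2]] [13.  78.7]
   [[0.496, -0.348, 0.015], [0.306, -0.276, 0.015]] 0.203
long 1 [[172.9, 378.3], [292.6, 389.3]] [120.2  18.7]
   [[0.308, -0.276, 0.015], [0.496, -0.347, 0.015]] 0.2
short 1 [[150.9, 269.4], [203.9, 286.3]] [55.7 12.6]
   [[0.421, 0.371, 0.015], [0.38, 0.231, 0.015]] 0.145
short 1 [[198.9, 164.3], [188.6, 196.6]] [10.4 33.8]
   [[0.426, 0.383, 0.015], [0.382, 0.229, 0.015]] 0.16
```

View pics/zoom.png

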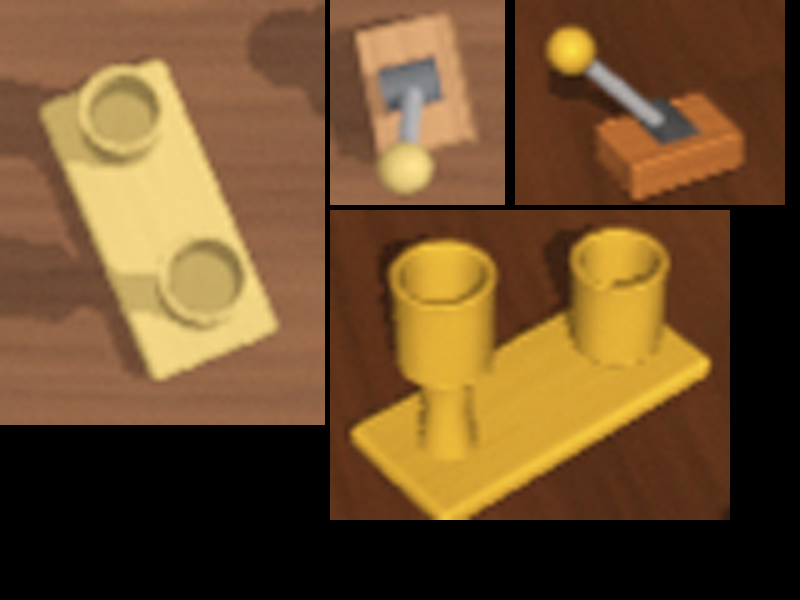

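The zoom shows the tall socket rim at top (310.0,225.6) / side (267.2,222.2), the low rim at top (293.6,191.8) / side (302.4,219.2), and the knob at top (194.6,218.2) / side (246.8,159.6). The lever leans towards the robot.

```bash
python3 - <<'E'
from h import *
T=dict(np.load("top0.npz"));S=dict(np.load("side0.npz"))
for n,a,b in(("tall",(310,225.6),(267.2,222.2)),("low",(293.6,191.8),(302.4,219.2)),("knob",(194.6,218.2),(246.8,159.6)),
  ("longfoot",(425.5,245.5),(292,387)),("longtip",(405,318),(174,379)),("shortfoot",(152.5,270),(198.8,165)),("shorttip",(203.9,287),(189,196))):
    x,e=tri((T,a),(S,b));print(n,x.round(4),round(e,1),"r",np.hypot(*x[:2]).round(3))
# block top face corners at z=.025 (top view zoom -> pixels)
c=[plane(T,((x-330)/5+179.6,y/5+184.6),.025)[:2] for x,y in((357,30),(447,12),(477,140),(375,155))]
print("block",np.round(c,3).tolist(),np.mean(c,0).round(4),[np.linalg.norm(c[i]-c[i-1]).round(3) for i in range(4)])
# vase, books, bowl rough
for n,p,z in(("vase",(384,183),.06),("bowl",(265,139),.04),("booksTL",(251,257),.047),("booksTR",(324,260),.047),("booksBR",(322,314),.047),("booksBL",(249,311),.047)):print(n,plane(T,p,z).round(3))
E
```

```text
tall [ 0.5309 -0.0357  0.1078] 2.3 r 0.532
low [0.623  0.0041 0.063 ] 1.7 r 0.623
knob [0.5463 0.2472 0.0908] 1.3 r 0.6
longfoot [ 0.4951 -0.3424  0.0129] 1.1 r 0.602
longtip [ 0.3103 -0.2805  0.0189] 0.4 r 0.418
shortfoot [0.4221 0.363  0.0248] 2.9 r 0.557
shorttip [0.3807 0.2308 0.0155] 2.2 r 0.445
block [[0.629, 0.292], [0.639, 0.244], [0.571, 0.225], [0.562, 0.278]] [0.6002 0.26  ] [np.float64(0.068), np.float64(0.048), np.float64(0.071), np.float64(0.054)]
vase [ 0.648 -0.227  0.06 ]
bowl [0.77  0.082 0.04 ]
booksTL [0.455 0.11  0.047]
booksTR [ 0.45  -0.074  0.047]
booksBR [ 0.318 -0.069  0.047]
booksBL [0.322 0.11  0.047]
```

```bash
cat >> h.py <<'E'
from scipy.spatial.transform import Rotation as Ro
def lyingR(u,a):
    "tool x to the foot, leaning a deg to the wick; u = unit wick direction (lying)"
    a=np.radians(a);u=np.r_[u/np.linalg.norm(u),0];z=-np.cos(a)*np.array([0,0,1.])-np.sin(a)*u
    y=np.cross([0,0,1.],-u);return np.c_[np.cross(y,z),y,z]   # y = z x x
def standR(th,a):
    th,a=np.radians([th,a]);h=np.array([np.cos(th),np.sin(th),0]);z=h*np.cos(a)-np.array([0,0,np.sin(a)])
    y=np.array([-h[1],h[0],0]);return np.c_[np.cross(y,z),y,z]
def go(pos,R,note=""):
    from station import bot
    o=bot.get_obs();q=o["tool_rot"];C=Ro.from_quat(np.r_[q[1:],q[0]]).as_matrix()
    d=C.T@(np.array(pos)-o["eef_pos"])*1e3;r=Ro.from_matrix(C.T@R).as_rotvec(degrees=True)
    print(note,"shift",d.round(1).tolist(),"turn",r.round(2).tolist(),"|",np.linalg.norm(d).round(0),np.linalg.norm(r).round(0),"rows",np.ceil(max(np.linalg.norm(d)/41.7,np.linalg.norm(r)/7.16)))
    return o
foot=np.array([.496,-.347]);tip=np.array([.308,-.278]);uL=(tip-foot)/np.linalg.norm(tip-foot)
sfoot=np.array([.422,.366]);stip=np.array([.381,.231]);uS=(stip-sfoot)/np.linalg.norm(stip-sfoot)
tall=np.array([.531,-.0355]);low=np.array([.623,.004])
E
python3 - <<'E'
from h import *
R=lyingR(uL,25);print(R.round(2),np.linalg.det(R))
g=np.r_[foot+uL*.108,.015]+R[:,2]*.010;print(g.round(3))
go([.52,.1,.33],R);go(g-R[:,2]*.12,R)
E
```

```text
[[-0.85  0.34  0.4 ]
 [ 0.31  0.94 -0.15]
 [-0.42 -0.   -0.91]] 1.0000000000000002
[ 0.399 -0.311  0.006]
 shift [-438.9, -378.4, -98.9] turn [-0.74, -24.99, -2.92] | 588.0 25.0 rows 15.0
 shift [-438.1, -806.5, 117.1] turn [-0.74, -24.99, -2.92] | 925.0 25.0 rows 23.0
```

```bash
sed -i 's/y=np.cross(\[0,0,1.\],-u);return/y=np.cross([0,0,1.],u);return/; s/np.linalg.norm(r)\.round(0),"rows"/np.linalg.norm(r).round(0),"rows"/' h.py
python3 - <<'E'
from h import *
R=lyingR(uL,25);print(R.round(2))
o=go([.52,.1,.33],R);go([.52,.1,.33],R@Ro.from_euler('z',-90,degrees=True).as_matrix())
E
```

```text
[[ 0.85 -0.34  0.4 ]
 [-0.31 -0.94 -0.15]
 [ 0.42  0.   -0.91]]
 shift [-438.9, -378.4, -98.9] turn [-38.32, 1.14, 172.91] | 588.0 177.0 rows 25.0
 shift [-438.9, -378.4, -98.9] turn [-20.04, -18.88, 85.54] | 588.0 90.0 rows 15.0
```

>>> step_arm:
  increments:
    - [[1,-439,-378,-99,-20,-19,85],[1,-439,-378,-99,-20,-19,85],[1,-439,-378,-99,-20,-19,85],[1,-439,-378,-99,-20,-19,85],[1,-439,-378,-99,-20,-19,85],[1,-439,-378,-99,-20,-19,85],[1,-439,-378,-99,-20,-19,85],[1,-439,-378,-99,-20,-19,85],[1,-439,-378,-99,-20,-19,85],[1,-439,-378,-99,-20,-19,85]]

```text
t: 0.93
eef_pos: [0.4463, 0.2497, 0.3015]
tool_rot: [0.149, 0.71, 0.681, 0.104]
contact_force: [0.2, 0.6, -0.3]
gripper_width: 0.996
grasp_force: 0.0
```

```bash
python3 - <<'E'
from h import *
R=lyingR(uL,25)
g=np.r_[foot+uL*.108,.015]+R[:,2]*.010
o=go(g-R[:,2]*.12,R);print(o["q"].round(2),o["t"],o["eef_pos"],o["tool_rot"].round(3))
E
```

```text
shift [-536.6, -139.2, 179.2] turn [-6.24, 0.06, 106.98] | 583.0 107.0 rows 15.0
[-1.21 -0.01  0.38  2.07  0.39  0.93 -1.09] 0.9333 [0.44634975 0.24972786 0.30153368] [0.149 0.71  0.681 0.104]
```

>>> step_arm:
  increments:
    - [[1,-537,-139,110,-6,0,107],[1,-537,-139,110,-6,0,107],[1,-537,-139,110,-6,0,107],[1,-537,-139,110,-6,0,107],[1,-537,-139,110,-6,0,107],[1,-537,-139,110,-6,0,107],[1,-537,-139,110,-6,0,107],[1,-537,-139,110,-6,0,107],[1,-537,-139,110,-6,0,107],[1,-537,-139,110,-6,0,107]]

```text
t: 1.77
eef_pos: [0.3814, -0.0488, 0.2473]
tool_rot: [0.102, 0.937, 0.286, 0.174]
contact_force: [-0.7, 0.0, 0.6]
gripper_width: 0.999
grasp_force: 0.0
```

```bash
cat > g1.py <<'E'
from h import *
R=lyingR(uL,25)
g=np.r_[foot+uL*.108,.015]+R[:,2]*.010
o=go(g-R[:,2]*.12,R);print(o["q"].round(2),o["t"],o["eef_pos"],o["tool_rot"].round(3))
E
python3 g1.py
```

```text
shift [-199.0, 146.1, 132.4] turn [-3.38, 0.52, 53.51] | 280.0 54.0 rows 8.0
[-0.35 -0.29  0.14  2.44  0.35  0.65 -1.42] 1.7667 [ 0.38140399 -0.04883498  0.24728641] [0.102 0.937 0.286 0.174]
```

>>> step_arm:
  increments:
    - [[1,-199,146,100,-3,0,54],[1,-199,146,100,-3,0,54],[1,-199,146,100,-3,0,54],[1,-199,146,100,-3,0,54],[1,-199,146,100,-3,0,54],[1,-199,146,100,-3,0,54],[1,-199,146,100,-3,0,54],[1,-199,146,100,-3,0,54],[1,-199,146,100,-3,0,54],[1,-199,146,100,-3,0,54]]

```text
t: 2.6
eef_pos: [0.3606, -0.1408, 0.2089]
tool_rot: [0.079, 0.97, 0.141, 0.182]
contact_force: [0.1, 0.2, -0.2]
gripper_width: 1.001
grasp_force: 0.0
```

```bash
python3 g1.py;python3 - <<'E'
from h import *
from station import bot
c=bot.read_camera("wrist");cv2.imwrite("pics/w1.png",c["image"][:,:,::-1]);np.savez("w1.npz",**c);print(c["camera_matrix"],-c["R"].T@c["t"])
E
```

```text
shift [-85.9, 123.3, 98.9] turn [-2.5, 1.52, 36.25] | 180.0 36.0 rows 6.0
[ 1.05 -0.18 -0.74  2.44 -0.3   0.45 -0.75] 2.6 [ 0.36059905 -0.14082219  0.20892343] [0.079 0.97  0.141 0.182]
[[325.1922621    0.         277.48031948]
 [  0.         325.1922621  211.8142993 ]
 [  0.           0.           1.        ]] [ 0.37106671 -0.10410399  0.36464695]
```

View pics/w1.png

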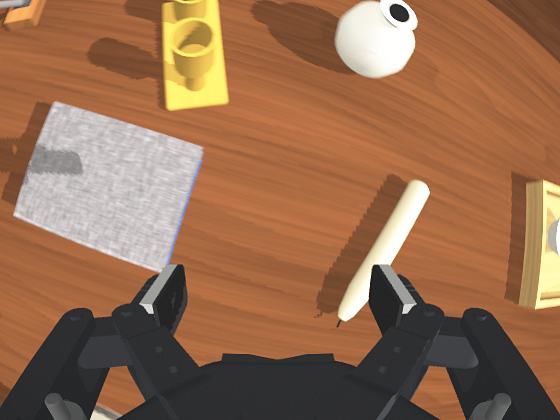

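Wrist view: the long candle runs from its foot (421,186) to the body tip (345,316), with the books well to the left. The arm is folded close to its q4 limit, so I'll lean less and grip nearer the foot.

```bash
cat >> h.py <<'E'
def wray(c,p):
    K=c["camera_matrix"];v=np.array([p[0]-K[0,2],p[1]-K[1,2]]);r=np.hypot(*v);th=r/K[0,0]
    return -c["R"].T@c["t"],c["R"].T@np.r_[np.sin(th)*v/r,np.cos(th)]
def wplane(c,p,z):
    o,d=wray(c,p);return o+d*(z-o[2])/d[2]
E
cat > g1.py <<'E'
from h import *
R=lyingR(uL,12)
g=np.r_[foot+uL*.092,.015]+R[:,2]*.010
for b in(.12,.05,0):o=go(g-R[:,2]*b,R,b)
print(o["q"].round(2),o["t"],o["eef_pos"].round(3),o["tool_rot"].round(3))
E
python3 g1.py; python3 - <<'E'
from h import *
c=dict(np.load("w1.npz"))
k=blobs(c,(15,15,140),(40,140,255),(325,175,440,325));e,s=ends(k[0]);print(e,s)
P=[wplane(c,p,.015) for p in e];print(P,np.linalg.norm(P[0]-P[1]))
for n,p,z in(("tall",(193,46),.11),):print(n,wplane(c,p,z))
E
```

```text
0.12 shift [-48.5, 143.0, 107.0] turn [1.75, -10.97, 35.57] | 185.0 37.0 rows 6.0
0.05 shift [-60.4, 137.0, 175.7] turn [1.75, -10.97, 35.57] | 231.0 37.0 rows 6.0
0 shift [-68.8, 132.7, 224.8] turn [1.75, -10.97, 35.57] | 270.0 37.0 rows 7.0
[ 1.06 -0.17 -0.74  2.44 -0.3   0.45 -0.75] 2.65 [ 0.359 -0.146  0.208] [0.08  0.971 0.134 0.181]
[array([426.020021  , 183.86117754]), array([342.25866887, 319.77569204])] (25.711925506591797, 159.663330078125)
[array([ 0.49788289, -0.35585603,  0.015     ]), array([ 0.3052362 , -0.27782401,  0.015     ])] 0.2078502903949898
tall [ 0.5201439  -0.04269408  0.11      ]
```

>>> step_arm:
  increments:
    - [[1,-49,143,107,2,-11,36],[1,-49,143,107,2,-11,36],[1,-49,143,107,2,-11,36],[1,-49,143,107,2,-11,36],[1,-49,143,107,2,-11,36],[1,-49,143,107,2,-11,36],[1,-49,143,107,2,-11,36],[1,-49,143,107,2,-11,36]]

```text
t: 3.32
eef_pos: [0.3923, -0.301, 0.1231]
tool_rot: [0.015, 0.98, -0.168, 0.102]
contact_force: [0.5, 0.0, -0.3]
gripper_width: 0.999
grasp_force: 0.0
```

```bash
python3 g1.py; python3 - <<'E'
from h import *
from station import bot
c=bot.read_camera("wrist");cv2.imwrite("pics/w2.png",c["image"][:,:,::-1]);np.savez("w2.npz",**c)
k=blobs(c,(15,15,140),(40,140,255),(0,0,560,420),400)
for b in k:
    e,s=ends(b);P=[wplane(c,p,.015) for p in e];print(np.round(e,0),s,np.round(P,3),np.linalg.norm(P[0]-P[1]).round(3))
E
```

```text
0.12 shift [-1.8, 7.4, 0.1] turn [-0.39, 0.14, 0.64] | 8.0 1.0 rows 1.0
0.05 shift [-1.6, 7.9, 70.1] turn [-0.39, 0.14, 0.64] | 71.0 1.0 rows 2.0
0 shift [-1.5, 8.3, 120.1] turn [-0.39, 0.14, 0.64] | 120.0 1.0 rows 3.0
[ 1.09  0.3  -0.6   2.19  0.26  0.51 -1.6 ] 3.3167 [ 0.392 -0.301  0.123] [ 0.015  0.98  -0.168  0.102]
[[277.  98.]
 [275. 337.]] (23.114055633544922, 239.22586059570312) [[ 0.5   -0.338  0.015]
 [ 0.307 -0.267  0.015]] 0.205
[[ 50.  16.]
 [156.  17.]] (43.0, 106.0) [[ 0.695 -0.144  0.015]
 [ 0.62  -0.261  0.015]] 0.139
[[531.  -6.]
 [563.  78.]] (90.82400512695312, 30.828853607177734) [[ 0.556 -0.679  0.015]
 [ 0.447 -0.67   0.015]] 0.11
[[ 35. 270.]
 [ 55. 326.]] (59.56808090209961, 8.740139961242676) [[ 0.438 -0.048  0.015]
 [ 0.375 -0.044  0.015]] 0.063
```

View pics/w2.png

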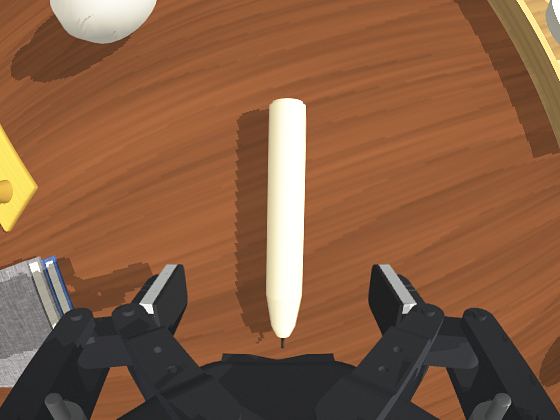

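The wrist view shows the candle axis from (287,98) to (283,338). It sits about 8 px right of the finger midline, so it needs about +7 mm in tool y, which agrees with the other views.

>>> step_arm:
  increments:
    - [[1,-1.5,7.5,35,0,0,0.6],[1,-1.5,7.5,75,0,0,0.6],[1,-1.5,7.5,105,0,0,0.6],[1,-1.5,7.5,119,0,0,0.6],[1,-1.5,7.5,119,0,0,0.6],[-1,-1.5,7.5,119,0,0,0.6],[-1,-1.5,7.5,119,0,0,0.6],[-1,-1.5,7.5,119,0,0,0.6],[-1,-1.5,7.5,119,0,0,0.6],[-1,-1.5,7.5,119,0,0,0.6]]
  force: 60

```text
t: 4.2
eef_pos: [0.4118, -0.3167, 0.0081]
tool_rot: [0.016, 0.979, -0.175, 0.103]
contact_force: [-5.0, 3.5, 20.6]
gripper_width: 0.327
grasp_force: 57.6
```

```bash
python3 g1.py
```

```text
0.12 shift [-1.0, -1.2, -117.2] turn [-0.3, -0.01, -0.15] | 117.0 0.0 rows 3.0
0.05 shift [-1.0, -0.8, -47.2] turn [-0.3, -0.01, -0.15] | 47.0 0.0 rows 2.0
0 shift [-1.0, -0.5, 2.8] turn [-0.3, -0.01, -0.15] | 3.0 0.0 rows 1.0
[ 0.87  0.53 -0.36  2.2   0.51  0.26 -1.84] 4.2 [ 0.412 -0.317  0.008] [ 0.016  0.979 -0.175  0.103]
```

```bash
cat >> h.py <<'E'
def cur():
    from station import bot
    o=bot.get_obs();q=o["tool_rot"];return o,Ro.from_quat(np.r_[q[1:],q[0]]).as_matrix()
E
python3 - <<'E'
from h import *
o,C=cur()
# candle axis height .015 if on the table; foot in tool frame
pf=C.T@(np.r_[foot,.015]-o["eef_pos"]);w=C.T@np.r_[uL,0];print("foot,tool mm",(pf*1e3).round(1),"w",w.round(3))
np.savez("long.npz",pf=pf,w=w)
for th in(0,20,45,90):
    R=standR(th,12);go(np.r_[.5,-.18,.32],R,th)
    tgt=np.r_[tall,.068+.06]-R@pf;print(tgt.round(3))
E
```

```text
foot,tool mm [89.  -0.7 11.9] w [-0.978  0.002 -0.208]
0 shift [99.4, -160.5, -296.8] turn [89.37, -20.41, 137.79] | 352.0 165.0 rows 24.0
[ 0.538 -0.035  0.218]
20 shift [99.4, -160.5, -296.8] turn [79.84, -37.76, 123.25] | 352.0 152.0 rows 22.0
[ 0.537 -0.032  0.218]
45 shift [99.4, -160.5, -296.8] turn [66.83, -55.46, 103.33] | 352.0 135.0 rows 19.0
[ 0.535 -0.03   0.218]
90 shift [99.4, -160.5, -296.8] turn [41.43, -77.5, 64.37] | 352.0 109.0 rows 16.0
[ 0.53  -0.029  0.218]
```

```bash
python3 - <<'E'
from h import *
o,C=cur()
go(o["eef_pos"]+[0.02,0.02,.15],C,"up")
R=standR(105,12);go(np.r_[.48,-.22,.30],R,"mid")
E
```

```text
up shift [42.8, -26.5, -144.1] turn [0.0, 0.0, 0.0] | 153.0 0.0 rows 4.0
mid shift [90.5, -116.0, -278.5] turn [32.6, -82.32, 50.81] | 315.0 102.0 rows 15.0
```

>>> step_arm:
  increments:
    - [[-1,8,-5,-30,0,0,0],[-1,20,-12,-70,0,0,0],[-1,31,-19,-105,0,0,0],[-1,43,-27,-144,2,-6,3],[-1,60,-60,-180,5,-12,7],[-1,75,-85,-220,7,-18,11],[-1,90,-116,-255,9,-24,15],[-1,90,-116,-278,11,-30,18],[-1,90,-116,-278,13,-36,22],[-1,90,-116,-278,16,-41,25]]

```text
t: 5.03
eef_pos: [0.4833, -0.2174, 0.3039]
tool_rot: [-0.19, 0.896, -0.347, -0.202]
contact_force: [-0.3, -0.0, -1.4]
gripper_width: 0.324
grasp_force: 60.9
```

```bash
python3 - <<'E'
from h import *
R=standR(105,12);o=go(np.r_[.48,-.22,.30],R,"mid");print(o["q"].round(2),o["gripper_width"],o["grasp_force"],o["contact_force"],o["eef_pos"])
E
```

```text
mid shift [1.1, 4.8, 2.8] turn [17.66, -43.52, 27.02] | 6.0 54.0 rows 8.0
[ 0.92  0.53 -0.62  1.5  -0.1   1.6  -1.99] 0.32383800388381123 60.85408329963684 [-0.34176103 -0.0111219  -1.42684102] [ 0.48325246 -0.21742765  0.30387035]
```

>>> step_arm:
  increments:
    - [[-1,0,4,3,2,-5,3],[-1,0,4,3,4,-11,7],[-1,0,4,3,7,-16,10],[-1,0,4,3,9,-22,13.5],[-1,0,4,3,11,-27,17],[-1,0,4,3,13,-32,20],[-1,0,4,3,15,-38,23.5],[-1,0,4,3,17.6,-43.5,27],[-1,0,4,3,17.6,-43.5,27],[-1,0,4,3,17.6,-43.5,27]]

```text
t: 5.87
eef_pos: [0.4752, -0.2225, 0.2931]
tool_rot: [-0.383, 0.614, -0.475, -0.5]
contact_force: [0.0, -0.3, -0.6]
gripper_width: 0.32
grasp_force: 60.9
```

```bash
python3 - <<'E'
from h import *
L=np.load("long.npz")
for th in(105,90,75):
    R=standR(th,12);o=go(np.r_[tall,.068+.07]-R@L["pf"],R,th)
print(o["q"].round(2),o["gripper_width"],o["grasp_force"],o["eef_pos"])
E
```

```text
105 shift [27.9, -101.3, 183.1] turn [-0.12, 0.09, -0.33] | 211.0 0.0 rows 6.0
90 shift [27.9, -103.1, 183.0] turn [14.55, 0.05, 2.78] | 212.0 15.0 rows 6.0
75 shift [28.0, -104.8, 182.5] turn [29.22, 0.01, 5.89] | 212.0 30.0 rows 6.0
[ 1.09  0.94 -0.7   1.38 -0.47  1.91 -2.5 ] 0.32049816327870145 60.886441469192505 [ 0.47523936 -0.22246167  0.29309529]
```

>>> step_arm:
  increments:
    - [[-1,0,-16,28,2,0,0],[-1,0,-34,60,5,0,1],[-1,0,-52,92,7,0,1.5],[-1,10,-70,124,10,0,2],[-1,16,-88,156,12,0,2.5],[-1,20,-103,183,14.5,0,2.8],[-1,22,-103,183,14.5,0,2.8],[-1,22,-103,183,14.5,0,2.8],[-1,22,-103,183,14.5,0,2.8]]

```text
t: 6.62
eef_pos: [0.5312, -0.0259, 0.2358]
tool_rot: [-0.444, 0.553, -0.549, -0.444]
contact_force: [0.1, -0.8, -0.6]
gripper_width: 0.326
grasp_force: 60.9
```

```bash
python3 - <<'E'
from h import *
from station import bot
L=np.load("long.npz")
R=standR(90,12);o=go(np.r_[tall,.068+.07]-R@L["pf"],R,90)
print(o["q"].round(2),o["gripper_width"],o["grasp_force"],o["eef_pos"],o["joint_vel"].round(2))
_,C=cur();print("pred foot",(o["eef_pos"]+C@L["pf"]).round(4),"w",(C@L["w"]).round(3))
T=bot.read_camera("top");S=bot.read_camera("side")
np.savez("T1.npz",**T);np.savez("S1.npz",**S)
W=np.zeros((600,800,3),np.uint8)
a=cv2.resize(T["image"][150:260,250:350,::-1],None,fx=4,fy=4,interpolation=cv2.INTER_CUBIC)
b=cv2.resize(S["image"][100:280,210:320,::-1],None,fx=3,fy=3,interpolation=cv2.INTER_CUBIC)
W[:440,:400]=a;W[:540,410:740]=b;cv2.imwrite("pics/h1.png",W)
E
```

```text
90 shift [8.6, 1.0, -0.9] turn [0.21, -0.28, 0.24] | 9.0 0.0 rows 1.0
[ 1.02  0.87 -0.77  1.76 -0.7   1.33 -2.44] 0.326382787857256 60.8782160282135 [ 0.53120125 -0.02591032  0.2357792 ] [ 0.02  0.01  0.01 -0.02 -0.    0.   -0.01]
pred foot [ 0.5323 -0.0332  0.1463] w [-0.005  0.005  1.   ]
```

View pics/h1.png

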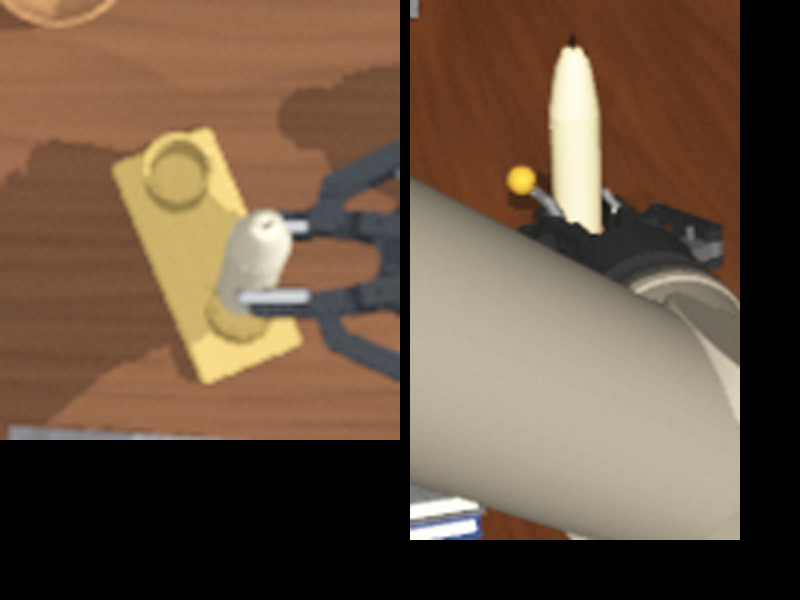

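Top zoom: candle upright over the tall socket, wick at (266,226). Side zoom: wick tip at (572,40), with the foot hidden by the arm. I'll check the axis numerically.

```bash
python3 - <<'E'
from h import *
T=dict(np.load("T1.npz"));S=dict(np.load("S1.npz"));L=np.load("long.npz")
x,e=tri((T,(316.1,206.1)),(S,(263.7,113)));print("wick",x.round(4),e)
o,C=cur();f=o["eef_pos"]+C@L["pf"];w=C@L["w"];print("pred wick",(f+w*.209).round(4))
k=blobs(T,(15,15,140),(40,90,255),(300,195,330,235));print([cv2.boundingRect(b) for b in k])
def pr(c,X):
    p=c["camera_matrix"]@(c["R"]@X+c["t"]);return p[:2]/p[2]
for s in(0,.05,.16,.2,.209):print(s,pr(T,f+w*s).round(1),((pr(T,f+w*s)-[250,150]+.5)*4).round(0),((pr(S,f+w*s)-[210,100]+.5)*3+[410,0]).round(0))
# centre of visible candle rows, both views
for c,r in((T,(300,195,330,232)),(S,(250,112,280,180))):
    h=cv2.cvtColor(np.ascontiguousarray(c["image"][r[1]:r[3],r[0]:r[2]]),cv2.COLOR_RGB2HSV);m=cv2.inRange(h,(12,8,110),(40,115,255))
    for i in range(0,m.shape[0],5):
        n=np.nonzero(m[i])[0]
        if len(n):print(r[1]+i,r[0]+n.min(),r[0]+n.max(),end='; ')
    print()
E
```

```text
wick [ 0.532  -0.0331  0.3516] 1.6518039120496784
pred wick [ 0.5317 -0.0334  0.3549]
[(304, 202, 19, 27)]
0 [310.4 221.6] [244. 289.] [580. 324.]
0.05 [311.6 218.4] [249. 275.] [578. 264.]
0.16 [314.8 209.7] [261. 241.] [572. 113.]
0.2 [316.2 206. ] [267. 226.] [570.  51.]
0.209 [316.6 205.1] [268. 222.] [569.  36.]
195 303 306; 200 305 309; 205 308 320; 210 306 323; 215 305 321; 220 304 319; 225 304 309; 230 319 322; 
117 260 267; 122 258 269; 127 257 271; 132 257 272; 137 256 273; 142 256 273; 147 257 273; 152 257 273; 157 257 273; 162 257 273; 167 254 276; 172 261 273; 177 270 273;
```

```bash
python3 - <<'E'
from h import *
o,C=cur();R=standR(90,12)
# wants wick vertical: keep C but correct tiny tilt
go(o["eef_pos"]+[-.001,-.0025,-.02],R,"20");go(o["eef_pos"]+[-.001,-.0025,-.062],R,"62")
E
```

```text
20 shift [20.1, 1.0, 1.8] turn [0.09, -0.23, 0.15] | 20.0 0.0 rows 1.0
62 shift [61.1, 1.1, 10.7] turn [0.09, -0.23, 0.15] | 62.0 0.0 rows 2.0
```

>>> step_arm:
  increments:
    - [[-1,10,1,-0.5,0,0,0],[-1,20,1,1.8,0,0,0],[-1,28,1,3.5,0,0,0],[-1,36,1,5.2,0,0,0],[-1,44,1,7,0,0,0],[-1,52,1,8.7,0,0,0],[-1,61,1,10.7,0,0,0],[-1,61,1,10.7,0,0,0]]

```text
t: 7.38
eef_pos: [0.5291, -0.0283, 0.1706]
tool_rot: [0.444, -0.549, 0.55, 0.446]
contact_force: [0.1, -0.5, -2.0]
gripper_width: 0.328
grasp_force: 60.9
```

```bash
python3 - <<'E'
from h import *
o,C=cur();L=np.load("long.npz");print(o["eef_pos"].round(4),"foot",(o["eef_pos"]+C@L["pf"]).round(4),o["contact_force"].round(1))
go(o["eef_pos"]+[0,0,-.02],C)
E
```

```text
[ 0.5291 -0.0283  0.1706] foot [ 0.5295 -0.0351  0.0811] [ 0.1 -0.5 -2. ]
 shift [19.6, -0.1, 4.2] turn [0.0, 0.0, 0.0] | 20.0 0.0 rows 1.0
```

In the socket with no contact. Lowering the remaining ~13 mm gently.

>>> step_arm:
  increments:
    - [[-1,3,0,0.6,0,0,0],[-1,6,0,1.3,0,0,0],[-1,8,0,1.7,0,0,0],[-1,10,0,2.1,0,0,0],[-1,11.5,0,2.4,0,0,0],[-1,12.5,0,2.6,0,0,0],[-1,12.5,0,2.6,0,0,0]]

```text
t: 7.97
eef_pos: [0.5295, -0.0283, 0.1599]
tool_rot: [-0.444, 0.55, -0.549, -0.446]
contact_force: [-0.3, -0.4, -0.8]
gripper_width: 0.325
grasp_force: 60.9
```

>>> step_arm:
  increments:
    - [[-1,1,0,0.2,0,0,0],[-1,2,0,0.4,0,0,0],[-1,3,0,0.6,0,0,0],[-1,3,0,0.6,0,0,0]]

```text
t: 8.3
eef_pos: [0.5294, -0.0283, 0.1567]
tool_rot: [-0.444, 0.55, -0.549, -0.446]
contact_force: [0.4, -0.5, -1.8]
gripper_width: 0.327
grasp_force: 60.9
```

>>> step_arm:
  increments:
    - [[-1,1,0,0.2,0,0,0],[-1,2,0,0.4,0,0,0],[-1,2,0,0.4,0,0,0]]

```text
t: 8.55
eef_pos: [0.5295, -0.0282, 0.1551]
tool_rot: [-0.444, 0.55, -0.549, -0.446]
contact_force: [-0.5, 0.1, 0.4]
gripper_width: 0.325
grasp_force: 60.9
```

>>> step_arm:
  increments:
    - [[-1,1,0,0.2,0,0,0],[-1,2,0,0.4,0,0,0],[-1,2,0,0.4,0,0,0]]

```text
t: 8.8
eef_pos: [0.5296, -0.0278, 0.1551]
tool_rot: [-0.445, 0.55, -0.548, -0.447]
contact_force: [-1.8, -2.9, 7.5]
gripper_width: 0.328
grasp_force: 61.4
```

>>> step_arm:
  increments:
    - [[0.3,1,0,0,0,0,0],[0.3,0,0,0,0,0,0],[0.3,0,0,0,0,0,0],[0.3,0,0,0,0,0,0],[0.3,0,0,-20,0,0,0],[0.3,0,0,-50,0,0,0],[0.3,0,0,-85,0,0,0],[0.3,0,0,-120,0,0,0],[0.3,0,0,-120,0,0,0]]

```text
t: 9.55
eef_pos: [0.5311, -0.1537, 0.1772]
tool_rot: [0.445, -0.549, 0.553, 0.442]
contact_force: [-0.5, -1.1, -0.3]
gripper_width: 0.651
grasp_force: 0.0
```

```bash
python3 - <<'E'
from h import *
from station import bot
T=bot.read_camera("top");S=bot.read_camera("side")
W=np.zeros((600,800,3),np.uint8)
W[:440,:400]=cv2.resize(T["image"][150:260,250:350,::-1],None,fx=4,fy=4,interpolation=cv2.INTER_CUBIC)
W[:540,410:740]=cv2.resize(S["image"][100:280,210:320,::-1],None,fx=3,fy=3,interpolation=cv2.INTER_CUBIC);cv2.imwrite("pics/h2.png",W)
R=lyingR(uS,12);print(R.round(2))
g=np.r_[sfoot+uS*.075,.015]+R[:,2]*.008
o=go([.45,-.25,.36],R,"up");go(g-R[:,2]*.12,R,"pre");print(o["q"].round(2),o["eef_pos"].round(3),g.round(3))
E
```

```text
[[ 0.28  0.96  0.06]
 [ 0.94 -0.29  0.2 ]
 [ 0.21  0.   -0.98]]
up shift [-156.9, 80.3, -138.6] turn [-90.93, 17.56, -140.33] | 224.0 168.0 rows 24.0
pre shift [-36.1, 136.9, 421.1] turn [-90.93, 17.56, -140.33] | 444.0 168.0 rows 24.0
[ 1.06  1.01 -0.67  1.57 -0.58  1.5  -2.41] [ 0.53  -0.147  0.177] [0.401 0.296 0.007]
```

View pics/h2.png

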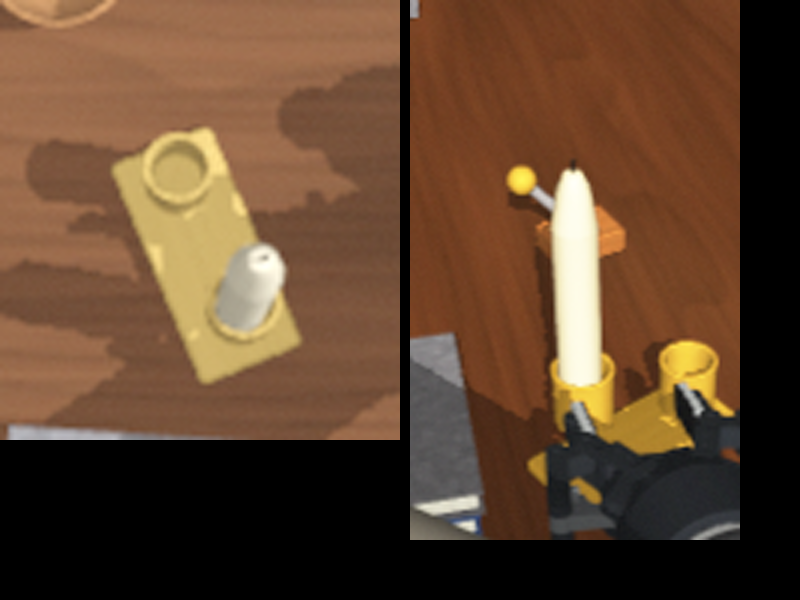

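The long candle stands upright in the tall socket with its wick at side-zoom (573,162), and the holder, vase and books look undisturbed. Next is the short candle.

```bash
python3 - <<'E'
from h import *
for az in(-20,0,27,73):
    t=np.radians(az+180);R=lyingR(np.array([np.cos(t),np.sin(t)]),12);go([.48,-.22,.38],R,az)
E
```

```text
-20 shift [-182.8, 50.3, -113.4] turn [-41.76, 77.53, -64.54] | 221.0 109.0 rows 16.0
0 shift [-182.8, 50.3, -113.4] turn [-53.26, 69.23, -82.27] | 221.0 120.0 rows 17.0
27 shift [-182.8, 50.3, -113.4] turn [-68.17, 54.3, -105.26] | 221.0 137.0 rows 20.0
73 shift [-182.8, 50.3, -113.4] turn [-90.88, 17.67, -140.25] | 221.0 168.0 rows 24.0
```

>>> step_arm:
  increments:
    - [[0.5,-20,10,-40,-3,4,-5],[0.5,-60,20,-70,-6,8,-10],[0.5,-95,30,-90,-9,12,-14.4],[0.5,-130,40,-105,-12.4,16,-19],[0.5,-160,50,-113,-15.5,20,-24],[0.5,-183,50,-113,-18.6,24,-28.8],[0.5,-183,50,-113,-21.7,28,-33.6],[0.5,-183,50,-113,-24.8,32.3,-38.4],[0.5,-183,50,-113,-28,36.3,-43.2],[0.5,-183,50,-113,-31,40.4,-48]]

```text
t: 10.48
eef_pos: [0.4805, -0.2164, 0.3802]
tool_rot: [-0.216, 0.928, -0.264, -0.147]
contact_force: [-0.9, 0.0, -0.5]
gripper_width: 0.755
grasp_force: 0.0
```

```bash
python3 - <<'E'
from h import *
for az in(0,27,73):
    t=np.radians(az+180);R=lyingR(np.array([np.cos(t),np.sin(t)]),12);o=go([.50,-.02,.40],R,az)
print(o["q"].round(2),o["eef_pos"].round(3),o["t"])
E
```

```text
0 shift [-75.4, -167.9, 73.8] turn [-22.16, 28.77, -33.68] | 198.0 50.0 rows 7.0
27 shift [-75.4, -167.9, 73.8] turn [-23.57, 21.9, -60.38] | 198.0 68.0 rows 10.0
73 shift [-75.4, -167.9, 73.8] turn [-24.02, 6.86, -105.13] | 198.0 108.0 rows 16.0
[ 1.11  0.5  -0.88  1.44 -0.07  1.66 -1.88] [ 0.48  -0.216  0.38 ] 10.4833
```

>>> step_arm:
  increments:
    - [[1,-8,-17,7,-2.4,2.2,-6],[1,-15,-34,15,-4.7,4.4,-12],[1,-23,-50,22,-7,6.6,-18],[1,-30,-67,29,-9.4,8.8,-24],[1,-38,-84,37,-11.8,11,-30],[1,-45,-100,44,-14,13,-36],[1,-53,-118,52,-16.5,15.3,-42],[1,-60,-134,59,-19,17.5,-48],[1,-68,-151,66,-21,19.7,-54],[1,-75,-168,74,-23.5,22,-60]]

```text
t: 11.32
eef_pos: [0.501, -0.0194, 0.3992]
tool_rot: [-0.025, 0.968, 0.229, 0.101]
contact_force: [-0.8, -0.2, 0.4]
gripper_width: 1.0
grasp_force: 0.0
```

```bash
cat > g2.py <<'E'
from h import *
R=lyingR(uS,12)
g=np.r_[sfoot+uS*.075,.015]+R[:,2]*.008
for b in(.2,.12,.05,0):o=go(g-R[:,2]*b,R,b)
print(o["q"].round(2),o["eef_pos"].round(3),o["t"])
E
python3 g2.py
```

```text
0.2 shift [-18.2, -296.0, 197.8] turn [9.48, -0.0, -45.48] | 356.0 46.0 rows 9.0
0.12 shift [-23.2, -307.8, 276.8] turn [9.48, -0.0, -45.48] | 415.0 46.0 rows 10.0
0.05 shift [-27.5, -318.2, 345.9] turn [9.48, -0.0, -45.48] | 471.0 46.0 rows 12.0
0 shift [-30.7, -325.6, 395.2] turn [9.48, -0.0, -45.48] | 513.0 46.0 rows 13.0
[ 1.22  0.05 -1.25  1.79 -0.05  1.15 -1.11] [ 0.501 -0.019  0.399] 11.3167
```

>>> step_arm:
  increments:
    - [[1,-2,-30,5,1,0,-4.5],[1,-4,-62,15,2,0,-9],[1,-6,-95,30,3,0,-13.6],[1,-8,-125,55,4,0,-18],[1,-10,-155,80,5,0,-23],[1,-12,-185,105,6,0,-27],[1,-14,-215,130,7,0,-32],[1,-16,-245,155,8,0,-36.5],[1,-18,-272,180,9,0,-41],[1,-18,-296,198,9.5,0,-45.5]]

```text
t: 12.15
eef_pos: [0.3878, 0.2559, 0.2012]
tool_rot: [-0.064, 0.799, 0.592, 0.082]
contact_force: [1.0, -0.3, -0.2]
gripper_width: 1.002
grasp_force: 0.0
```

```bash
python3 g2.py
```

```text
0.2 shift [0.7, 0.7, -1.5] turn [-0.29, 0.05, -0.05] | 2.0 0.0 rows 1.0
0.12 shift [0.7, 1.1, 78.5] turn [-0.29, 0.05, -0.05] | 78.0 0.0 rows 2.0
0.05 shift [0.8, 1.4, 148.5] turn [-0.29, 0.05, -0.05] | 148.0 0.0 rows 4.0
0 shift [0.8, 1.7, 198.5] turn [-0.29, 0.05, -0.05] | 198.0 0.0 rows 5.0
[ 0.5   0.31 -1.27  2.12  0.27  0.76 -1.21] [0.388 0.256 0.201] 12.15
```

>>> step_arm:
  increments:
    - [[1,0.5,1,30,0,0,0],[1,0.5,1,60,0,0,0],[1,0.5,1,78,0,0,0],[1,0.5,1,78,0,0,0]]

```text
t: 12.48
eef_pos: [0.3932, 0.2705, 0.1246]
tool_rot: [-0.064, 0.8, 0.591, 0.081]
contact_force: [-0.8, -0.3, -0.1]
gripper_width: 1.003
grasp_force: 0.0
```

```bash
python3 g2.py; python3 - <<'E'
from h import *
from station import bot
c=bot.read_camera("wrist");np.savez("w3.npz",**c);cv2.imwrite("pics/w3.png",c["image"][:,:,::-1])
h=cv2.cvtColor(c["image"],cv2.COLOR_RGB2HSV);m=cv2.inRange(h,(12,8,120),(40,150,255));m[:,:200]=0;m[:,360:]=0
P=[]
for i in range(90,350,10):
    n=np.nonzero(m[i])[0]
    if len(n)>8:
        P.append((i,n.min(),n.max()))
print(P)
E
```

```text
0.2 shift [1.2, -0.7, -79.6] turn [-0.38, 0.16, -0.21] | 80.0 0.0 rows 2.0
0.12 shift [1.4, -0.2, 0.4] turn [-0.38, 0.16, -0.21] | 2.0 0.0 rows 1.0
0.05 shift [1.6, 0.3, 70.4] turn [-0.38, 0.16, -0.21] | 70.0 0.0 rows 2.0
0 shift [1.8, 0.6, 120.4] turn [-0.38, 0.16, -0.21] | 120.0 0.0 rows 3.0
[ 0.26  0.43 -1.07  2.17  0.47  0.62 -1.4 ] [0.393 0.27  0.125] 12.4833
[(120, np.int64(257), np.int64(294)), (130, np.int64(258), np.int64(295)), (140, np.int64(258), np.int64(295)), (150, np.int64(258), np.int64(295)), (160, np.int64(258), np.int64(295)), (170, np.int64(258), np.int64(295)), (180, np.int64(258), np.int64(295)), (190, np.int64(259), np.int64(295)), (200, np.int64(259), np.int64(295)), (210, np.int64(259), np.int64(296)), (220, np.int64(259), np.int64(296)), (230, np.int64(259), np.int64(296)), (240, np.int64(260), np.int64(295))]
```

>>> step_arm:
  increments:
    - [[1,1,0,35,0,0,0],[1,1.5,0,75,0,0,0],[1,1.5,0,105,0,0,0],[1,1.5,0,118,0,0,0],[1,1.5,0,118,0,0,0],[-1,1.5,0,118,0,0,0],[-1,1.5,0,118,0,0,0],[-1,1.5,0,118,0,0,0],[-1,1.5,0,118,0,0,0],[-1,1.5,0,118,0,0,0]]
  force: 60

```text
t: 13.37
eef_pos: [0.4058, 0.2954, 0.0144]
tool_rot: [-0.063, 0.801, 0.589, 0.085]
contact_force: [-4.5, -6.3, 24.1]
gripper_width: 0.32
grasp_force: 57.8
```

```bash
python3 - <<'E'
from h import *
c=dict(np.load("w3.npz"));h=cv2.cvtColor(c["image"],cv2.COLOR_RGB2HSV);m=cv2.inRange(h,(12,8,120),(40,150,255))
n=np.nonzero(m[60:300,277])[0]+60;print("rows",n.min(),n.max())
f=wplane(c,(276,n.min()),.015);print("foot w3",f, wplane(c,(276,n.min()),.03))
o,C=cur();pf=C.T@(np.r_[sfoot,.015]-o["eef_pos"]);w=C.T@np.r_[uS,0];print((pf*1e3).round(1),w.round(3),o["q"].round(2))
np.savez("short.npz",pf=pf,w=w)
up=o["eef_pos"]+[.05,-.06,.28]
for th in(-107,-100,-90,-75):go(up,standR(th,12),th)
E
```

```text
rows 112 291
foot w3 [0.420741   0.36914775 0.015     ] [0.41990225 0.36578506 0.03      ]
[70.7 -5.7 14.6] [-0.978  0.009 -0.211] [-0.07  0.6  -0.74  2.2   0.78  0.39 -1.69]
-107 shift [17.6, 65.6, -282.6] turn [-0.24, -90.15, -0.36] | 291.0 90.0 rows 13.0
-100 shift [17.6, 65.6, -282.6] turn [-4.46, -90.02, -6.89] | 291.0 90.0 rows 13.0
-90 shift [17.6, 65.6, -282.6] turn [-10.49, -89.4, -16.21] | 291.0 91.0 rows 13.0
-75 shift [17.6, 65.6, -282.6] turn [-19.51, -87.53, -30.14] | 291.0 95.0 rows 14.0
```

>>> step_arm:
  increments:
    - [[-1,2,0,-10,0,0,0],[-1,5,6,-30,0,0,0],[-1,8,13,-60,0,0,0],[-1,10,20,-90,0,0,0],[-1,10,20,-90,0,0,0]]

```text
t: 13.78
eef_pos: [0.4254, 0.281, 0.108]
tool_rot: [-0.062, 0.802, 0.588, 0.088]
contact_force: [1.2, 0.8, -0.6]
gripper_width: 0.317
grasp_force: 59.6
```

```bash
python3 - <<'E'
from h import *
from station import bot
o,C=cur();print(o["eef_pos"].round(4),o["gripper_width"],o["grasp_force"],o["contact_force"].round(1),o["q"].round(2))
T=bot.read_camera("top");S=bot.read_camera("side");w=bot.read_camera("wrist")
W=np.zeros((600,800,3),np.uint8)
W[:320,:480]=cv2.resize(T["image"][230:310,120:240,::-1],None,fx=4,fy=4,interpolation=cv2.INTER_CUBIC)
W[:400,490:790]=cv2.resize(S["image"][110:210,155:230,::-1],None,fx=4,fy=4,interpolation=cv2.INTER_CUBIC)
W[330:600,:360]=cv2.resize(w["image"][:,:,::-1],(360,270));cv2.imwrite("pics/s1.png",W)
np.savez("T2.npz",**T);np.savez("S2.npz",**S);np.savez("w4.npz",**w)
E
```

```text
[0.4254 0.281  0.108 ] 0.31740595328851595 59.58067238330841 [ 1.2  0.8 -0.6] [ 0.19  0.49 -0.99  2.13  0.54  0.6  -1.44]
```

View pics/s1.png

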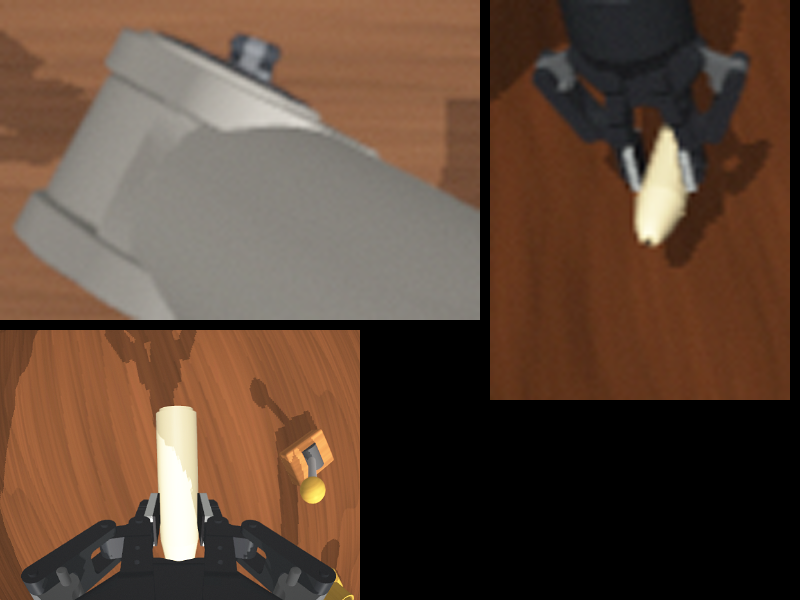

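The short candle is held squarely between the pads with its foot pointing forward (wrist inset foot at about (177,410)). Now lifting and standing it up.

```bash
python3 - <<'E'
from h import *
go([.48,.24,.32],standR(-100,12))
E
```

```text
shift [25.1, 67.4, -216.3] turn [-4.53, -89.93, -6.87] | 228.0 90.0 rows 13.0
```

>>> step_arm:
  increments:
    - [[-1,4,10,-36,-0.3,-7,-0.5],[-1,8,20,-72,-0.7,-14,-1],[-1,12,31,-108,-1,-21,-1.6],[-1,16,42,-144,-1.4,-28,-2.1],[-1,20,53,-180,-1.7,-35,-2.7],[-1,25,67,-216,-2.1,-42,-3.2],[-1,25,67,-216,-2.5,-49,-3.7],[-1,25,67,-216,-2.8,-56,-4.3],[-1,25,67,-216,-3.2,-63,-4.8],[-1,25,67,-216,-3.5,-70,-5.3]]

```text
t: 14.77
eef_pos: [0.4795, 0.2417, 0.3108]
tool_rot: [0.258, 0.713, 0.574, -0.31]
contact_force: [0.4, 0.2, -2.5]
gripper_width: 0.315
grasp_force: 59.6
```

```bash
python3 - <<'E'
from h import *
L=np.load("short.npz");pf=L["pf"].copy();pf[1]=0
o,C=cur();print(o["q"].round(2),o["eef_pos"].round(3),o["grasp_force"],o["gripper_width"])
R=standR(-100,12);go([.50,.2,.30],R);go(np.r_[low,.023+.085]-R@pf,R,"hover")
E
```

```text
[-0.58  0.59 -0.38  1.46  0.52  1.91 -1.22] [0.479 0.242 0.311] 59.60307240486145 0.3153612301587817
 shift [-16.4, 28.6, 34.5] turn [-1.49, -30.45, -1.55] | 48.0 31.0 rows 5.0
hover shift [-39.1, 188.3, 239.5] turn [-1.49, -30.45, -1.55] | 307.0 31.0 rows 8.0
```

>>> step_arm:
  increments:
    - [[-1,-10,15,15,-0.3,-6,-0.3],[-1,-20,35,35,-0.6,-12,-0.6],[-1,-28,55,60,-1,-19,-1],[-1,-32,75,90,-1.2,-25,-1.2],[-1,-35,95,115,-1.5,-30.5,-1.5],[-1,-36,120,145,-1.5,-30.5,-1.5],[-1,-37,145,175,-1.5,-30.5,-1.5],[-1,-38,165,205,-1.5,-30.5,-1.5],[-1,-39,188,239,-1.5,-30.5,-1.5],[-1,-39,188,239,-1.5,-30.5,-1.5]]

```text
t: 15.6
eef_pos: [0.6224, -0.0049, 0.1795]
tool_rot: [0.404, 0.596, 0.496, -0.485]
contact_force: [-1.3, -1.9, -0.2]
gripper_width: 0.317
grasp_force: 59.7
```

```bash
cat > c2.py <<'E'
from h import *
from station import bot
L=np.load("short.npz");pf=L["pf"].copy();pf[1]=0
R=standR(-100,12);o=go(np.r_[low,.023+.085]-R@pf,R,"hover")
o,C=cur();print(o["q"].round(2),o["eef_pos"].round(3),o["grasp_force"],o["gripper_width"])
f=o["eef_pos"]+C@pf;w=C@L["w"];print("pred foot",f.round(4),"w",w.round(3),"pred tip",(f+w*.149).round(4))
E
cat c2.py - > c3.py <<'E'
T=bot.read_camera("top");S=bot.read_camera("side");np.savez("T3.npz",**T);np.savez("S3.npz",**S)
def pr(c,X):
    p=c["camera_matrix"]@(c["R"]@X+c["t"]);return p[:2]/p[2]
pt,ps=pr(T,f+w*.1),pr(S,f+w*.1)
W=np.zeros((600,800,3),np.uint8)
print("T zoom 4 from",pt.astype(int)-[50,60]);print("S zoom 4 from",ps.astype(int)-[45,70])
a,b=pt.astype(int);W[:480,:400]=cv2.resize(T["image"][b-60:b+60,a-50:a+50,::-1],None,fx=4,fy=4,interpolation=cv2.INTER_CUBIC)
a,b=ps.astype(int);W[:560,410:770]=cv2.resize(S["image"][b-70:b+70,a-45:a+45,::-1],None,fx=4,fy=4,interpolation=cv2.INTER_CUBIC)
cv2.imwrite("pics/s2.png",W)
for s in(0,.07,.1,.14,.149):print(s,pr(T,f+w*s).round(1),pr(S,f+w*s).round(1))
E
python3 c3.py
```

```text
hover shift [1.0, -1.1, -8.4] turn [-0.49, 0.34, -0.15] | 9.0 1.0 rows 1.0
[-0.67  0.96  0.25  1.51  0.77  1.71 -0.94] [ 0.622 -0.005  0.18 ] 59.69229340553284 0.3167211698532764
pred foot [ 0.6225 -0.005   0.1073] w [0.009 0.007 1.   ] pred tip [ 0.6239 -0.0039  0.2563]
T zoom 4 from [248 116]
S zoom 4 from [260  97]
0 [297.7 187.4] [303.3 206.5]
0.07 [298.3 180.1] [304.6 180. ]
0.1 [298.6 176.6] [305.2 167.7]
0.14 [299.  171.6] [306.1 150.5]
0.149 [299.1 170.4] [306.2 146.5]
```

View pics/s2.png

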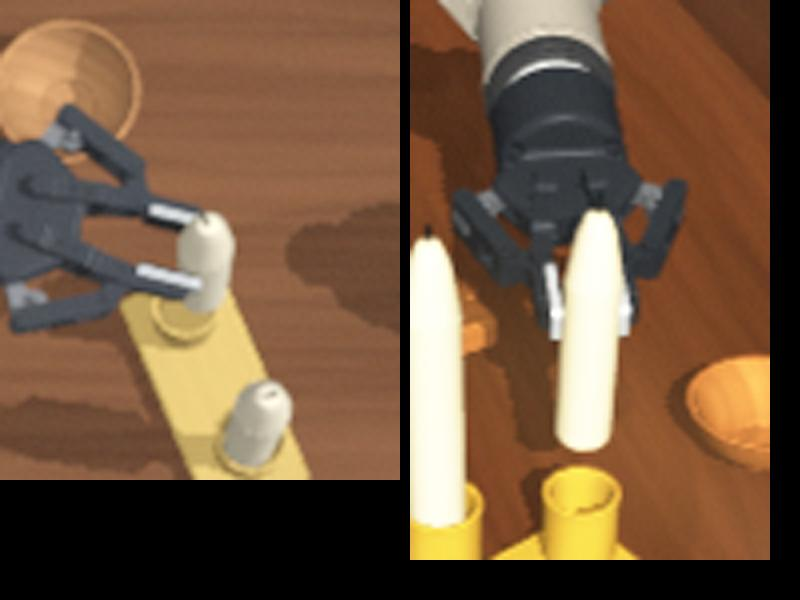

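Side zoom: body tip at (599,210) and foot ellipse centre near (584,436), with a slight lean. Top zoom: wick at (206,218), lower body centred near x=208. I'll measure the axis from the mask edges.

```bash
cat > ax.py <<'E'
from h import *
import sys
T=dict(np.load("T3.npz"));S=dict(np.load("S3.npz"))
for c,r in((T,(285,166,312,200)),(S,(290,145,320,215))):
    h=cv2.cvtColor(np.ascontiguousarray(c["image"][r[1]:r[3],r[0]:r[2]]),cv2.COLOR_RGB2HSV);m=cv2.inRange(h,(10,5,120),(40,95,255))
    m=cv2.morphologyEx(m,cv2.MORPH_OPEN,np.ones((3,3),np.uint8))
    for i in range(0,m.shape[0],2):
        n=np.nonzero(m[i])[0]
        if len(n):print(r[1]+i,r[0]+n.min(),r[0]+n.max(),len(n),end='; ')
    print()
E
python3 ax.py
```

```text
170 296 303 8; 172 294 304 11; 174 293 305 13; 176 292 306 15; 178 292 306 15; 180 292 306 15; 182 292 305 14; 184 295 305 11; 186 298 305 8; 188 298 304 7; 190 294 304 11; 192 294 303 10; 194 297 299 3; 
151 303 309 7; 153 302 311 8; 155 301 311 10; 157 301 311 11; 159 300 312 13; 161 300 312 13; 163 299 312 14; 165 299 313 15; 167 298 313 16; 169 297 313 17; 171 297 312 16; 173 297 312 16; 175 298 312 15; 177 297 312 16; 179 297 312 16; 181 297 311 15; 183 298 311 14; 185 297 311 15; 187 297 311 15; 189 297 311 15; 191 297 310 14; 193 297 310 14; 195 297 310 14; 197 297 310 14; 199 297 310 14; 201 297 310 14; 203 296 309 14; 205 297 309 13; 207 298 308 11; 209 301 305 5;
```

```bash
cat > d2.py <<'E'
from h import *
L=np.load("short.npz");pf=L["pf"].copy();pf[1]=0;R=standR(-100,12)
for z in(.108,.075,.040,.023):o=go(np.r_[low+[.0005,.0005],z]-R@pf,R,z)
o,C=cur();print(o["q"].round(2),"foot",(o["eef_pos"]+C@pf).round(4),"w",(C@L["w"]).round(3),o["contact_force"].round(1))
E
python3 d2.py
```

```text
0.108 shift [1.7, 0.7, -2.9] turn [-0.25, 0.05, -0.14] | 3.0 0.0 rows 1.0
0.075 shift [34.0, 0.7, 4.0] turn [-0.25, 0.05, -0.14] | 34.0 0.0 rows 1.0
0.04 shift [68.2, 0.6, 11.2] turn [-0.25, 0.05, -0.14] | 69.0 0.0 rows 2.0
0.023 shift [84.8, 0.6, 14.7] turn [-0.25, 0.05, -0.14] | 86.0 0.0 rows 3.0
[-0.67  0.96  0.24  1.5   0.77  1.71 -0.94] foot [0.6223 0.0015 0.1091] w [0.008 0.002 1.   ] [-1.3  0.2 -0.7]
```

>>> step_arm:
  increments:
    - [[-1,10,0.7,-1,0,0,0],[-1,20,0.7,1,0,0,0],[-1,30,0.7,3,0,0,0],[-1,30,0.7,3,0,0,0],[-1,30,0.7,3,0,0,0]]

```text
t: 16.12
eef_pos: [0.624, 0.0067, 0.152]
tool_rot: [0.404, 0.597, 0.499, -0.481]
contact_force: [-0.5, -0.5, 0.7]
gripper_width: 0.315
grasp_force: 59.7
```

```bash
python3 d2.py; python3 c3.py | tail -6; sed -i 's/(285,166,312,200)/(282,166,312,206)/; s/(290,145,320,215)/(286,145,320,235)/' ax.py; python3 ax.py
```

```text
0.108 shift [-28.2, -0.0, -3.3] turn [-0.09, -0.14, -0.14] | 28.0 0.0 rows 1.0
0.075 shift [4.0, -0.1, 3.6] turn [-0.09, -0.14, -0.14] | 5.0 0.0 rows 1.0
0.04 shift [38.3, -0.2, 11.0] turn [-0.09, -0.14, -0.14] | 40.0 0.0 rows 1.0
0.023 shift [54.9, -0.2, 14.6] turn [-0.09, -0.14, -0.14] | 57.0 0.0 rows 2.0
[-0.67  1.    0.23  1.49  0.76  1.69 -0.97] foot [0.6242 0.0073 0.0797] w [ 0.007 -0.001  1.   ] [-0.5 -0.5  0.7]
S zoom 4 from [258 105]
0 [292.5 189.2] [302.  212.8]
0.07 [293.  182.3] [303.2 187.5]
0.1 [293.2 179. ] [303.7 175.9]
0.14 [293.6 174.3] [304.5 159.5]
0.149 [293.6 173.2] [304.7 155.7]
172 291 297 7; 174 289 298 10; 176 288 299 12; 178 287 300 14; 180 287 300 14; 182 287 300 14; 184 287 299 13; 186 288 299 12; 188 293 299 7; 190 292 299 8; 192 289 298 10; 194 289 297 9; 
159 304 308 5; 161 302 309 8; 163 301 310 10; 165 301 310 10; 167 300 311 12; 169 300 311 12; 171 299 311 13; 173 299 311 13; 175 298 312 15; 177 298 312 15; 179 297 312 16; 181 297 312 16; 183 297 311 15; 185 297 311 15; 187 297 311 15; 189 297 311 15; 191 297 310 14; 193 297 310 14; 195 297 310 14; 197 297 310 14; 199 297 310 14; 201 296 309 14; 203 296 309 14; 205 296 309 14; 207 296 309 14; 209 296 309 14; 211 296 309 14; 213 296 308 13; 215 299 306 8;
```

```bash
python3 - <<'E'
from h import *
o,C=cur();print(o["eef_pos"])
for z in(0,-.012,-.04):go(o["eef_pos"]+[-.0033,-.003,z],C,z)
E
```

```text
[0.62448619 0.00625044 0.15308927]
0 shift [-0.8, -2.7, 3.5] turn [0.0, 0.0, 0.0] | 4.0 0.0 rows 1.0
-0.012 shift [11.0, -2.8, 6.0] turn [0.0, 0.0, 0.0] | 13.0 0.0 rows 1.0
-0.04 shift [38.3, -2.9, 11.9] turn [0.0, 0.0, 0.0] | 40.0 0.0 rows 1.0
```

>>> step_arm:
  increments:
    - [[-1,-0.8,-2.8,3.5,0,0,1],[-1,5,-2.8,4.8,0,0,1],[-1,11,-2.8,6,0,0,1],[-1,17,-2.8,7.3,0,0,1],[-1,22,-2.8,8.4,0,0,1],[-1,28,-2.9,9.7,0,0,1],[-1,33,-2.9,10.8,0,0,1],[-1,38,-2.9,11.9,0,0,1],[-1,38,-2.9,11.9,0,0,1]]

```text
t: 16.97
eef_pos: [0.6206, 0.0028, 0.1119]
tool_rot: [0.408, 0.601, 0.493, -0.478]
contact_force: [-0.7, 0.3, -0.0]
gripper_width: 0.318
grasp_force: 59.7
```

```bash
python3 d2.py | tail -1
```

```text
[-0.66  1.06  0.23  1.49  0.74  1.66 -1.02] foot [0.6221 0.0031 0.0396] w [-0.01   0.002  1.   ] [-0.7  0.3 -0. ]
```

Well inside the socket with no contact; about 16–17 mm remain.

>>> step_arm:
  increments:
    - [[-1,3,0,0.6,0,0,0],[-1,6,0,1.3,0,0,0],[-1,8.5,0,1.8,0,0,0],[-1,11,0,2.3,0,0,0],[-1,13,0,2.7,0,0,0],[-1,15,0,3.1,0,0,0],[-1,15,0,3.1,0,0,0]]

```text
t: 17.55
eef_pos: [0.6212, 0.003, 0.0974]
tool_rot: [0.408, 0.602, 0.493, -0.478]
contact_force: [-1.2, 0.5, -0.8]
gripper_width: 0.319
grasp_force: 59.7
```

>>> step_arm:
  increments:
    - [[-1,1,0,0.2,0,0,0],[-1,2,0,0.4,0,0,0],[-1,2,0,0.4,0,0,0]]

```text
t: 17.8
eef_pos: [0.6214, 0.003, 0.0957]
tool_rot: [0.408, 0.602, 0.493, -0.477]
contact_force: [0.1, 1.2, -0.2]
gripper_width: 0.315
grasp_force: 59.7
```

>>> step_arm:
  increments:
    - [[-1,1,0,0.2,0,0,0],[-1,2,0,0.4,0,0,0],[-1,2,0,0.4,0,0,0]]

```text
t: 18.05
eef_pos: [0.6215, 0.0028, 0.0947]
tool_rot: [0.409, 0.602, 0.492, -0.478]
contact_force: [-1.2, 1.5, 4.2]
gripper_width: 0.316
grasp_force: 59.8
```

>>> step_arm:
  increments:
    - [[-1,1,0,0.2,0,0,0],[-1,2,0,0.4,0,0,0],[-1,2,0,0.4,0,0,0]]

```text
t: 18.3
eef_pos: [0.6215, 0.0026, 0.0946]
tool_rot: [0.41, 0.602, 0.491, -0.479]
contact_force: [-1.3, 2.4, 11.6]
gripper_width: 0.325
grasp_force: 60.4
```

>>> step_arm:
  increments:
    - [[0.2,0,0,0,0,0,0],[0.2,0,0,0,0,0,0],[0.2,0,0,0,0,0,0],[0.2,0,0,0,0,0,0],[0.2,0,0,-15,0,0,0],[0.2,0,0,-45,0,0,0],[0.2,0,0,-80,0,0,0],[0.2,-60,0,-105,0,0,0],[0.2,-100,0,-120,0,0,0],[0.2,-100,0,-120,0,0,0]]

```text
t: 19.13
eef_pos: [0.6373, 0.101, 0.2182]
tool_rot: [0.409, 0.603, 0.494, -0.476]
contact_force: [1.1, -0.2, 1.4]
gripper_width: 0.596
grasp_force: 0.0
```

```bash
cat > chk.py <<'E'
from h import *
from station import bot
o,C=cur();print(o["q"].round(2),o["eef_pos"].round(3))
T=bot.read_camera("top");S=bot.read_camera("side");np.savez("T4.npz",**T);np.savez("S4.npz",**S)
W=np.zeros((600,800,3),np.uint8)
W[:360,:480]=cv2.resize(T["image"][140:260,170:330,::-1],None,fx=3,fy=3,interpolation=cv2.INTER_CUBIC)
W[:540,485:800]=cv2.resize(S["image"][100:280,225:330,::-1],None,fx=3,fy=3,interpolation=cv2.INTER_CUBIC);cv2.imwrite("pics/c.png",W)
def pr(c,X):
    p=c["camera_matrix"]@(c["R"]@X+c["t"]);return p[:2]/p[2]
for n,b,z,h in(("long",tall,.068,.2),("short",low,.023,.14)):
    for c in(T,S):print(n,"expected body tip",pr(c,np.r_[b,z+h]).round(1),"wick",pr(c,np.r_[b,z+h+.009]).round(1))
for n,c,r in(("Tknob",T,(175,190,215,226)),("Sknob",S,(225,130,275,178))):
    b=blobs(c,(18,110,110),(32,255,255),r,8);print(n,[np.round(cv2.minEnclosingCircle(k.astype(np.float32))[0],1).tolist()+[cv2.contourArea(k)] for k in b])
E
python3 chk.py
```

```text
[-0.76  0.98  0.25  1.32  0.72  1.87 -0.88] [0.637 0.101 0.218]
long expected body tip [314.5 213.4] wick [314.8 212.7]
long expected body tip [263.9 156.2] wick [263.8 151.9]
short expected body tip [294.5 181.6] wick [294.6 180.6]
short expected body tip [303.1 183.4] wick [303.2 179.9]
Tknob [[194.8, 218.1, 74.0]]
Sknob [[246.9, 159.5, 63.0]]
```

View pics/c.png

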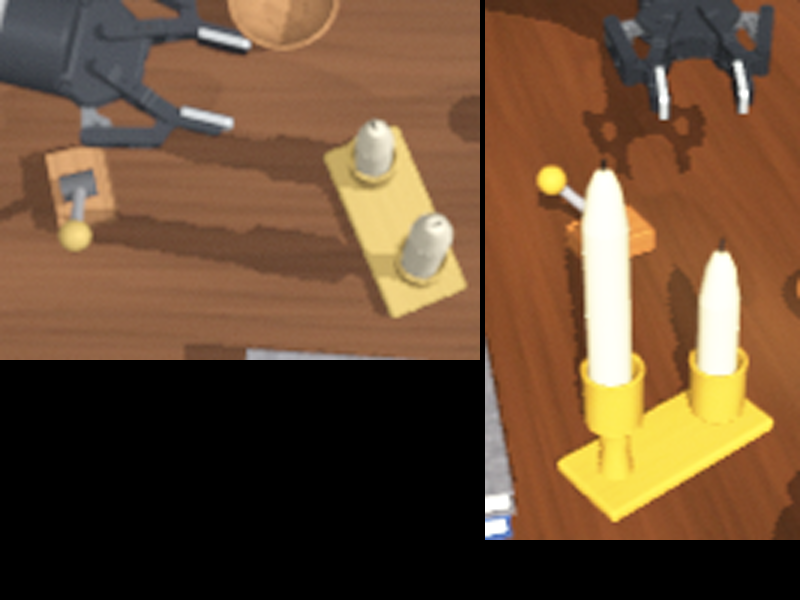

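Both candles match their expected seated positions: long body tip at side px (264.2,156.4) against (263.9,156.2) expected, short at (303.2,183.8) against (303.1,183.4). The lever is still leaning towards the robot, so now the dimmer.

```bash
cat > k.py <<'E'
from h import *
T=dict(np.load("T4.npz"));S=dict(np.load("S4.npz"))
k,e=tri((T,(194.8,218.1)),(S,(246.9,159.5)));print("knob",k.round(4),round(e,1))
s=np.array([.971,.238,0]);R=np.c_[s,np.cross([0,0,-1.],s),[0,0,-1.]]
go(k+[0,0,.15],R,"above");go(k+[0,0,.15],R@np.diag([-1,-1,1]),"alt");o=go(k+[0,0,-.012],R,"grasp");print(o["q"].round(2))
E
python3 k.py
```

```text
knob [0.5464 0.2466 0.0914] 1.3
above shift [3.1, -115.6, -129.3] turn [45.33, 67.33, 54.1] | 173.0 98.0 rows 14.0
alt shift [3.1, -115.6, -129.3] turn [-74.66, 50.26, -94.77] | 173.0 131.0 rows 19.0
grasp shift [161.2, -120.1, -94.2] turn [45.33, 67.33, 54.1] | 222.0 98.0 rows 14.0
[-0.76  0.98  0.25  1.32  0.71  1.86 -0.89]
```

>>> step_arm:
  increments:
    - [[0.2,-25,-10,-10,3,4.8,3.9],[0.2,-45,-20,-25,6.5,9.6,7.7],[0.2,-55,-35,-40,9.7,14.4,11.6],[0.2,-55,-50,-60,13,19.2,15.5],[0.2,-50,-65,-80,16,24,19.3],[0.2,-45,-80,-95,19.4,28.8,23.2],[0.2,-40,-95,-110,22.7,33.7,27],[0.2,-35,-110,-125,26,38.5,31],[0.2,-30,-116,-129,29,43.3,34.8],[0.2,-25,-116,-129,32,48,38.6]]

```text
t: 20.07
eef_pos: [0.542, 0.242, 0.2641]
tool_rot: [0.132, 0.947, 0.251, -0.154]
contact_force: [-0.9, 0.9, 0.2]
gripper_width: 0.6
grasp_force: 0.0
```

```bash
python3 k.py
```

```text
knob [0.5464 0.2466 0.0914] 1.3
above shift [13.7, -5.5, 18.3] turn [13.05, 19.5, 15.7] | 24.0 28.0 rows 4.0
alt shift [13.7, -5.5, 18.3] turn [-27.95, 18.71, -160.93] | 24.0 164.0 rows 23.0
grasp shift [71.6, -33.5, 167.0] turn [13.05, 19.5, 15.7] | 185.0 28.0 rows 5.0
[-0.81  0.54  0.32  1.48  0.02  1.51 -1.57]
```

>>> step_arm:
  increments:
    - [[0.6,4,-2,5,3.3,5,4],[0.6,7,-3,10,6.5,9.8,8],[0.6,10,-4,14,10,14.7,12],[0.6,14,-5,18,13,19.5,15.7],[0.6,14,-5,18,13,19.5,15.7],[0.6,14,-5,18,13,19.5,15.7]]

```text
t: 20.57
eef_pos: [0.547, 0.2419, 0.2419]
tool_rot: [0.004, 0.993, 0.12, -0.003]
contact_force: [0.2, 0.9, -0.3]
gripper_width: 0.802
grasp_force: 0.0
```

```bash
python3 k.py
```

```text
knob [0.5464 0.2466 0.0914] 1.3
above shift [0.6, -4.7, 0.4] turn [0.37, 0.35, 0.03] | 5.0 1.0 rows 1.0
alt shift [0.6, -4.7, 0.4] turn [-0.55, 0.59, -179.97] | 5.0 180.0 rows 26.0
grasp shift [1.6, -5.7, 162.4] turn [0.37, 0.35, 0.03] | 163.0 1.0 rows 4.0
[-0.79  0.35  0.34  1.75 -0.13  1.07 -1.73]
```

>>> step_arm:
  increments:
    - [[0.6,0.5,-4,35,0,0,0],[0.6,1,-4,75,0,0,0],[0.6,1,-4,110,0,0,0],[0.6,1,-4,145,0,0,0],[0.6,1,-4,167,0,0,0],[0.6,1,-4,167,0,0,0],[0.6,1,-4,167,0,0,0]]

```text
t: 21.15
eef_pos: [0.5474, 0.2465, 0.0735]
tool_rot: [0.004, 0.993, 0.121, -0.003]
contact_force: [0.8, 0.6, 0.8]
gripper_width: 0.799
grasp_force: 0.0
```

>>> step_arm:
  increments:
    - [[-1,0,0,0,0,0,0],[-1,0,0,0,0,0,0],[-1,0,0,0,0,0,0],[-1,0,0,0,0,0,0],[-1,0,0,0,0,0,0],[-1,0,0,0,0,0,0]]
  force: 20

```text
t: 21.65
eef_pos: [0.5473, 0.2474, 0.0758]
tool_rot: [0.002, 0.993, 0.12, -0.001]
contact_force: [-4.0, 4.6, 4.3]
gripper_width: 0.284
grasp_force: 19.7
```

```bash
cat > k2.py <<'E'
from h import *
o,C=cur();p=o["eef_pos"];print(p.round(4),o["gripper_width"],o["grasp_force"],o["contact_force"].round(1))
k=np.array([.5464,.2466,.0914]);H=np.array([.6015,.2605,.022]);print("off",((k-p)*1e3).round(1),"lean",np.linalg.norm(k-H))
for a in(.5,.3,.15,0):
    t=H+.09*np.array([-np.sin(a)*.971,-np.sin(a)*.238,np.cos(a)]);go(p+t-k,C,a)
E
python3 k2.py
```

```text
[0.5473 0.2474 0.0758] 0.2842427333599627 19.700554311275482 [-4.   4.6  4.3]
off [-0.9 -0.8 15.6] lean 0.0896971571455863
0.5 shift [13.7, -0.3, -9.6] turn [0.0, 0.0, 0.0] | 17.0 0.0 rows 1.0
0.3 shift [30.2, -0.3, -16.7] turn [0.0, 0.0, 0.0] | 34.0 0.0 rows 1.0
0.15 shift [43.3, -0.3, -19.7] turn [0.0, 0.0, 0.0] | 48.0 0.0 rows 2.0
0 shift [56.8, -0.3, -20.8] turn [0.0, 0.0, 0.0] | 60.0 0.0 rows 2.0
```

>>> step_arm:
  increments:
    - [[-1,7,0,-5.5,0,0,0],[-1,13.7,0,-9.6,0,0,0],[-1,22,0,-13.5,0,0,0],[-1,30,0,-16.7,0,0,0],[-1,37,0,-18.5,0,0,0],[-1,43,0,-19.7,0,0,0],[-1,50,0,-20.5,0,0,0],[-1,57,0,-20.8,0,0,0],[-1,57,0,-20.8,0,0,0],[-1,57,0,-20.8,0,0,0]]

```text
t: 22.48
eef_pos: [0.6031, 0.2614, 0.0959]
tool_rot: [0.002, 0.993, 0.12, -0.001]
contact_force: [-1.6, 5.8, 1.2]
gripper_width: 0.284
grasp_force: 20.2
```

>>> step_arm:
  increments:
    - [[0.4,0,0,0,0,0,0],[0.4,0,0,0,0,0,0],[0.4,0,0,0,0,0,0],[0.4,0,0,0,0,0,0],[0.4,0,0,-20,0,0,0],[0.4,0,0,-60,0,0,0],[0.4,0,0,-100,0,0,0],[0.4,-30,0,-140,0,0,0],[0.4,-70,0,-170,0,0,0],[0.4,-100,0,-190,0,0,0]]

```text
t: 23.32
eef_pos: [0.5148, 0.2377, 0.2812]
tool_rot: [0.003, 0.993, 0.119, -0.0]
contact_force: [-0.7, 1.1, 1.3]
gripper_width: 0.702
grasp_force: 0.0
```

```bash
cat > k3.py <<'E'
from h import *
from station import bot
T=bot.read_camera("top");S=bot.read_camera("side");np.savez("T5.npz",**T);np.savez("S5.npz",**S)
P=[]
for n,c,r in(("T",T,(170,170,225,230)),("S",S,(225,115,300,185))):
    b=blobs(c,(19,110,110),(32,255,255),r,8);print(n,[np.round(cv2.minEnclosingCircle(k.astype(np.float32)),1).tolist() if 0 else (np.round(cv2.minEnclosingCircle(k.astype(np.float32))[0],1).tolist(),cv2.contourArea(k)) for k in b])
    P.append((c,cv2.minEnclosingCircle(b[0].astype(np.float32))[0]))
x,e=tri(*P);print(x.round(4),e)
# block top outline at z=.025 from the orange mask
for c,r in((T,(175,175,225,225)),(S,(245,150,295,200))):
    b=blobs(c,(5,90,60),(17,255,255),r,60)
    print([(cv2.boundingRect(k),cv2.contourArea(k),np.round(cv2.minAreaRect(k.astype(np.float32))[0],1).tolist(), plane(c,cv2.minAreaRect(k.astype(np.float32))[0],.025).round(4)) for k in b])
print(cur()[0]["eef_pos"].round(3))
E
python3 k3.py
```

```text
T [([188.4, 195.1], 37.0)]
S [([264.0, 148.0], 56.0)]
[0.5986 0.2612 0.1102] 0.11240691904340364
[((175, 175, 50, 50), 1746.0, [199.5, 199.5], array([0.6053, 0.252 , 0.025 ]))]
[((267, 150, 28, 50), 1107.0, [280.5, 174.5], array([0.6409, 0.2496, 0.025 ])), ((245, 150, 19, 50), 625.5, [254.0, 174.5], array([0.5692, 0.2699, 0.025 ]))]
[0.513 0.238 0.284]
```

>>> step_arm:
  increments:
    - [[0.4,-20,0,-40,0,0,0],[0.4,-40,20,-70,0,0,0],[0.4,-40,60,-90,0,0,0],[0.4,-40,100,-90,0,0,0],[0.4,-40,140,-90,0,0,0],[0.4,-40,180,-90,0,0,0],[0.4,-40,200,-90,0,0,0],[0.4,-40,200,-90,0,0,0]]

```text
t: 24.08
eef_pos: [0.5244, 0.0285, 0.3706]
tool_rot: [0.004, 0.993, 0.114, -0.001]
contact_force: [0.1, 0.1, -0.6]
gripper_width: 0.703
grasp_force: 0.0
```

```bash
cat > k4.py <<'E'
from h import *
T=dict(np.load("T5.npz"));T0=dict(np.load("top0.npz"));S=dict(np.load("S5.npz"));S0=dict(np.load("side0.npz"))
def hsv(c,u,v):return cv2.cvtColor(c["image"][v:v+1,u:u+1].copy(),cv2.COLOR_RGB2HSV)[0,0].tolist()
print("wood",hsv(T0,192,196),"table",hsv(T0,175,190),hsv(T0,215,190),"S top",hsv(S0,262,184),hsv(S0,270,185),"table",hsv(S0,290,170))
d=T0["image"].astype(int)
for v in range(186,222,3):print(v,[int(d[v,u,0]) for u in range(180,214,1)])
E
python3 k3.py; python3 k4.py
```

```text
T [([188.5, 196.0], 69.0)]
S [([264.0, 148.0], 56.0)]
[0.5974 0.2606 0.1105] 0.9858626053056004
[((175, 175, 50, 50), 2401.0, [199.5, 199.5], array([0.6053, 0.252 , 0.025 ]))]
[((267, 150, 28, 50), 1103.0, [280.5, 174.5], array([0.6409, 0.2496, 0.025 ])), ((245, 150, 19, 50), 626.5, [254.0, 174.5], array([0.5692, 0.2699, 0.025 ]))]
[0.524 0.034 0.37 ]
wood [14, 118, 222] table [12, 132, 141] [12, 132, 147] S top [13, 188, 186] [13, 188, 182] table [10, 185, 88]
186 [141, 141, 142, 142, 142, 142, 142, 144, 144, 144, 146, 145, 145, 145, 146, 145, 145, 145, 146, 145, 146, 147, 147, 149, 146, 148, 148, 148, 148, 147, 147, 147, 148, 148]
189 [144, 143, 143, 142, 142, 137, 132, 130, 120, 109, 108, 120, 142, 169, 176, 180, 192, 207, 217, 221, 219, 211, 211, 197, 166, 152, 150, 151, 151, 151, 149, 151, 151, 151]
192 [111, 111, 111, 112, 107, 186, 219, 218, 215, 217, 222, 223, 224, 220, 216, 216, 220, 220, 222, 224, 224, 215, 209, 215, 196, 161, 152, 151, 153, 152, 153, 153, 152, 152]
195 [102, 106, 106, 104, 104, 135, 206, 222, 215, 214, 220, 223, 224, 223, 219, 215, 218, 221, 221, 210, 208,
[... 758 characters left out ...]
, 138]
210 [115, 96, 100, 99, 97, 98, 99, 99, 134, 199, 215, 213, 219, 195, 155, 165, 181, 197, 212, 220, 221, 220, 222, 223, 219, 212, 212, 205, 182, 153, 140, 138, 140, 138]
213 [135, 119, 110, 107, 108, 110, 107, 108, 104, 180, 211, 208, 203, 186, 176, 186, 193, 203, 217, 220, 218, 209, 200, 198, 192, 178, 159, 153, 161, 154, 138, 138, 137, 137]
216 [142, 135, 127, 127, 128, 119, 112, 112, 110, 134, 169, 199, 217, 228, 237, 240, 243, 244, 238, 208, 162, 149, 148, 148, 149, 149, 150, 150, 150, 150, 149, 148, 148, 150]
219 [141, 139, 140, 138, 139, 139, 139, 138, 139, 151, 179, 204, 224, 236, 241, 247, 250, 249, 244, 221, 171, 136, 139, 140, 139, 140, 141, 142, 144, 143, 144, 144, 143, 144]
```

```bash
python3 - <<'E'
from h import *
T0=dict(np.load("top0.npz"));S0=dict(np.load("side0.npz"));T=dict(np.load("T5.npz"));S=dict(np.load("S5.npz"))
print("slot",plane(T0,(195.8,201.2),.025).round(4),plane(S0,(267.6,174),.025).round(4),tri((T0,(195.8,201.2)),(S0,(267.6,174))))
d=T0["image"].astype(int)
for u in(189,191,199,202,204):print(u,list(zip(range(184,194),d[184:194,u,0])),list(zip(range(208,222),d[208:222,u,0])))
# slot mask (dark, low saturation) in old and new pictures
for n,c,r in(("T0",T0,(184,188,208,214)),("T",T,(184,188,208,214)),("S0",S0,(250,160,285,190)),("S",S,(250,150,285,190))):
    h=cv2.cvtColor(np.ascontiguousarray(c["image"][r[1]:r[3],r[0]:r[2]]),cv2.COLOR_RGB2HSV);m=cv2.inRange(h,(0,0,40),(179,75,255))
    k=max(cv2.findContours(m,0,1)[0],key=cv2.contourArea);(cx,cy),s,a=cv2.minAreaRect(k);print(n,round(cx+r[0],1),round(cy+r[1],1),np.round(s,1),round(a),cv2.boundingRect(k))
    if n in("S","T"):
        for v in range(0,m.shape[0],2):
            q=np.nonzero(m[v])[0]
            if len(q):print(v+r[1],q.min()+r[0],q.max()+r[0],end='; ')
        print()
def pr(c,X):
    p=c["camera_matrix"]@(c["R"]@X+c["t"]);return p[:2]/p[2]
for x,y in((.5974,.2606),(.601,.2606)):print([pr(S,np.array([x,y,z])).round(1).tolist() for z in(.03,.06,.09,.112)],[pr(T,np.array([x,y,z])).round(1).tolist() for z in(.03,.06,.09,.112)])
E
```

```text
slot [0.6006 0.2615 0.025 ] [0.6066 0.2619 0.025 ] (array([0.60352047, 0.2612759 , 0.02519632]), np.float64(2.916279829568408))
189 [(184, np.int64(140)), (185, np.int64(140)), (186, np.int64(144)), (187, np.int64(147)), (188, np.int64(134)), (189, np.int64(109)), (190, np.int64(167)), (191, np.int64(208)), (192, np.int64(217)), (193, np.int64(217))] [(208, np.int64(190)), (209, np.int64(202)), (210, np.int64(199)), (211, np.int64(196)), (212, np.int64(191)), (213, np.int64(180)), (214, np.int64(168)), (215, np.int64(150)), (216, np.int64(134)), (217, np.int64(146)), (218, np.int64(153)), (219, np.int64(151)), (220, np.int64(148)), (221, np.int64(148))]
191 [(184, np.int64(140)), (185, np.int64(141)), (186, np.int64(145)), (187, np.int64(148)), (188, np.int64(135)), (189, np.int64(120)), (190, np.int64(191)), (191, np.int64(224)), (192, np.int64(223)), (193, np.int64(222))] [(208, np.int64(193)), (209, np.int64(214)), (210, np.int64(213)), (211, np.int64(213)), (212, np.int64(213)), (213, np.int64(208)), (214, np.int64(194)), (215, np.int64(189)), (216, np.int64(199)), (217, np.int64
[... 1732 characters left out ...]
 12, 17)
T 195.6 201.5 [ 8.5 11.6] 76 (6, 9, 12, 10)
198 194 200; 200 193 201; 202 190 201; 204 191 201; 206 191 195; 
S0 260.8 169.7 [23.6  6.5] 42 (0, 2, 22, 16)
S 265.0 171.0 [36. 14.] 90 (8, 3, 15, 37)
154 263 266; 156 263 266; 158 261 267; 160 261 268; 162 260 269; 164 259 270; 166 259 270; 168 259 270; 170 258 271; 172 258 271; 174 258 271; 176 258 272; 178 258 271; 180 258 271; 182 258 271; 184 258 272; 186 258 272; 188 258 272; 
[[264.5, 173.3], [264.2, 164.1], [263.9, 154.7], [263.6, 147.6]] [[195.7, 202.0], [193.1, 199.7], [190.5, 197.3], [188.4, 195.5]]
[[265.7, 173.1], [265.4, 164.0], [265.2, 154.5], [264.9, 147.4]] [[195.8, 200.7], [193.2, 198.4], [190.5, 195.9], [188.5, 194.0]]
```

```bash
python3 - <<'E'
from h import *
S=dict(np.load("S5.npz"));d=S["image"].astype(int)
for v in range(142,182,2):print(v,[int(x) for x in d[v,255:278,2]], [int(x) for x in d[v,258:272,0]])
E
```

```text
142 [41, 40, 38, 41, 41, 39, 41, 42, 39, 41, 40, 43, 42, 38, 40, 40, 40, 39, 36, 36, 38, 39, 37] [135, 133, 130, 132, 136, 135, 138, 139, 139, 137, 132, 129, 128, 127]
144 [39, 37, 37, 40, 40, 42, 48, 62, 76, 79, 74, 60, 48, 42, 42, 40, 39, 38, 40, 37, 39, 37, 36] [133, 132, 137, 166, 230, 249, 249, 244, 218, 169, 140, 134, 129, 129]
146 [38, 41, 38, 38, 41, 56, 77, 86, 90, 99, 94, 91, 81, 59, 41, 40, 40, 41, 39, 40, 39, 38, 36] [131, 142, 215, 250, 253, 254, 255, 255, 254, 251, 222, 134, 131, 131]
148 [39, 40, 40, 38, 48, 66, 81, 90, 103, 114, 105, 93, 88, 71, 48, 40, 39, 38, 40, 38, 42, 39, 37] [129, 168, 233, 252, 254, 255, 255, 255, 255, 253, 241, 175, 134, 132]
150 [41, 39, 39, 37, 41, 54, 73, 84, 89, 88, 89, 84, 75, 58, 44, 39, 42, 43, 40, 41, 39, 38, 41] [126, 135, 199, 244, 252, 254, 254, 254, 253, 248, 218, 145, 134, 135]
152 [37, 40, 36, 38, 38, 39, 45, 58, 63, 65, 74, 71, 49, 41, 43, 41, 43, 41, 44, 39, 41, 42, 41] [127, 127, 127, 159, 208, 228, 232, 230, 220, 177, 134, 137, 136, 137]
154 [38, 35, 39, 38, 32, 34, 33, 50, 72, 76, 163, 172, 47, 41, 41, 40, 40, 40, 42, 38, 42
[... 1723 characters left out ...]
, 245, 248, 248, 248, 248, 245, 243, 237, 227, 202, 149, 85, 71, 72, 73, 75] [246, 252, 254, 255, 255, 255, 255, 255, 255, 255, 255, 254, 253, 246]
176 [49, 57, 143, 209, 228, 237, 242, 246, 247, 248, 248, 248, 245, 243, 238, 229, 215, 176, 104, 74, 73, 73, 71] [248, 253, 254, 255, 255, 255, 255, 255, 255, 255, 255, 254, 253, 250]
178 [53, 59, 127, 194, 222, 235, 241, 246, 247, 248, 248, 247, 245, 242, 236, 228, 211, 164, 91, 81, 86, 82, 75] [242, 252, 254, 255, 255, 255, 255, 255, 255, 255, 255, 254, 253, 249]
180 [47, 49, 122, 188, 214, 228, 234, 239, 241, 243, 243, 243, 241, 239, 234, 228, 209, 164, 94, 77, 75, 73, 71] [239, 250, 253, 254, 255, 255, 255, 255, 255, 255, 255, 254, 253, 249]
```

```bash
python3 - <<'E'
from h import *
o,C=cur();go([.50,.236,.34],C,"a");go([.50,.236,.21],C,"b")
E
```

```text
a shift [24.3, -201.7, 28.8] turn [0.0, 0.0, 0.0] | 205.0 0.0 rows 5.0
b shift [24.9, -202.6, 158.8] turn [0.0, 0.0, 0.0] | 259.0 0.0 rows 7.0
```

>>> step_arm:
  increments:
    - [[0.4,0,-35,0,0,0,0],[0.4,0,-75,5,0,0,0],[0.4,0,-115,15,0,0,0],[0.4,0,-150,40,0,0,0],[0.4,0,-180,75,0,0,0],[0.4,0,-200,110,0,0,0],[0.4,0,-203,140,0,0,0],[0.4,0,-203,159,0,0,0],[0.4,0,-203,159,0,0,0],[0.4,0,-203,159,0,0,0]]

```text
t: 25.02
eef_pos: [0.4741, 0.2323, 0.2097]
tool_rot: [0.004, 0.993, 0.12, -0.003]
contact_force: [0.4, 0.6, -0.1]
gripper_width: 0.7
grasp_force: 0.0
```

```bash
cat > k5.py <<'E'
from h import *
from station import bot
c=bot.read_camera("wrist");np.savez("w5.npz",**c);print("cam",(-c["R"].T@c["t"]).round(3),cur()[0]["eef_pos"].round(3))
def wpr(X):
    v=c["R"]@X+c["t"];K=c["camera_matrix"];r=np.hypot(v[0],v[1]);th=np.arctan2(r,v[2]);return K[:2,2]+K[0,0]*th*v[:2]/r
kp=wpr(np.array([.5985,.261,.112]));bp=wpr(np.array([.601,.261,.025]));print("pred knob",kp.round(1),"block",bp.round(1))
x0,y0=(np.minimum(kp,bp)-60).astype(int).clip(0);x1,y1=(np.maximum(kp,bp)+60).astype(int)
kn=blobs(c,(19,110,110),(32,255,255),(x0,y0,x1,y1),60)
for k in kn[:2]:
    e=cv2.fitEllipse(k.astype(np.float32));print("knob",np.round(e[0],1),np.round(e[1],1),wplane(c,e[0],.112).round(4))
wd=blobs(c,(8,60,175),(18,190,255),(x0,y0,x1,y1),200)
for k in wd[:3]:
    q=cv2.minAreaRect(cv2.convexHull(k.astype(np.int32)).astype(np.float32));b=np.array([wplane(c,p,.025)[:2] for p in cv2.boxPoints(q)])
    print("wood",cv2.boundingRect(k),cv2.contourArea(k),"corners",b.round(4).tolist(),"mid",b.mean(0).round(4),[np.linalg.norm(b[i]-b[i-1]).round(4) for i in range(4)])
cv2.imwrite("pics/w5.png",c["image"][y0:y1,x0:x1,::-1]);
E
python3 k5.py
```

```text
cam [0.544 0.251 0.352] [0.475 0.232 0.211]
pred knob [279.8  43.2] block [279.1  59.9]
knob [280.   55.7] [52.3 62.2] [0.5892 0.2585 0.112 ]
wood (219, 0, 120, 119) 10385.0 corners [[0.6519, 0.3361], [0.6811, 0.2192], [0.5588, 0.1897], [0.5303, 0.3057]] mid [0.6055 0.2626] [np.float64(0.1254), np.float64(0.1205), np.float64(0.1258), np.float64(0.1195)]
```

```bash
python3 - <<'E'
from h import *
c=dict(np.load("w5.npz"));h=cv2.cvtColor(c["image"],cv2.COLOR_RGB2HSV)
for u in(280,262,250,305):print(u,[(v,*h[v,u].tolist()) for v in range(2,112,4)])
for v in(30,44,60,80):print(v,[(u,*h[v,u].tolist()) for u in range(232,330,5)])
E
```

```text
280 [(2, 11, 156, 191), (6, 12, 156, 182), (10, 11, 157, 184), (14, 12, 156, 191), (18, 11, 156, 185), (22, 11, 157, 195), (26, 11, 160, 185), (30, 24, 155, 250), (34, 28, 138, 255), (38, 29, 129, 255), (42, 29, 124, 255), (46, 29, 126, 255), (50, 29, 130, 255), (54, 28, 139, 255), (58, 26, 147, 253), (62, 22, 164, 237), (66, 0, 3, 162), (70, 0, 4, 129), (74, 23, 128, 255), (78, 22, 129, 255), (82, 20, 136, 255), (86, 14, 155, 239), (90, 14, 151, 239), (94, 13, 157, 205), (98, 12, 151, 154), (102, 11, 153, 148), (106, 11, 147, 134), (110, 12, 158, 186)]
262 [(2, 12, 157, 182), (6, 12, 157, 182), (10, 11, 155, 188), (14, 12, 157, 183), (18, 12, 158, 191), (22, 12, 157, 203), (26, 12, 150, 136), (30, 19, 140, 255), (34, 20, 135, 254), (38, 20, 135, 254), (42, 19, 143, 254), (46, 17, 152, 247), (50, 14, 159, 224), (54, 14, 159, 238), (58, 14, 160, 239), (62, 14, 162, 237), (66, 14, 159, 237), (70, 15, 154, 248), (74, 21, 132, 255), (78, 21, 133, 254), (82, 20, 135, 255), (86, 14, 154, 233), (90, 22, 131, 255), (94, 17, 142, 255), (98, 12, 150, 136), (102, 11, 156, 183), (106, 12, 156, 2
[... 2151 characters left out ...]
238), (267, 120, 4, 122), (272, 20, 165, 199), (277, 23, 157, 246), (282, 25, 152, 251), (287, 25, 151, 254), (292, 130, 5, 166), (297, 20, 134, 255), (302, 22, 128, 255), (307, 12, 158, 187), (312, 12, 160, 190), (317, 12, 156, 198), (322, 12, 156, 198), (327, 11, 156, 195)]
80 [(232, 12, 152, 144), (237, 12, 152, 141), (242, 12, 148, 140), (247, 12, 149, 137), (252, 12, 150, 133), (257, 23, 126, 255), (262, 21, 133, 255), (267, 24, 119, 255), (272, 24, 120, 255), (277, 23, 122, 255), (282, 22, 127, 255), (287, 23, 126, 255), (292, 24, 120, 255), (297, 21, 133, 255), (302, 22, 129, 255), (307, 11, 157, 183), (312, 12, 157, 190), (317, 11, 156, 198), (322, 12, 156, 196), (327, 12, 157, 196)]
```

```bash
python3 - <<'E'
from h import *
c=dict(np.load("w5.npz"));h=cv2.cvtColor(c["image"],cv2.COLOR_RGB2HSV);im=c["image"]
for u in(281,284):print(u,[(v,*im[v,u].tolist()) for v in list(range(24,33))+list(range(60,68))])
print(46,[(u,*im[46,u].tolist()) for u in list(range(262,270))+list(range(296,304))])
for u in(258,270,292,300):print(u,[(v,*im[v,u].tolist()) for v in list(range(24,31))+list(range(82,97))])
for v in(40,78):print(v,[(u,*im[v,u].tolist()) for u in list(range(250,260))+list(range(300,308))])
for n,p,z in(("far",(280,27.5),.025),("near",(280,85),.025),("nearbottom",(280,96),0),("L",(253.5,60),.025),("R",(305,60),.025),("knob",(282,46.3),.112),("knob+1",(282,47.3),.112)):print(n,wplane(c,p,z).round(4))
E
```

```text
281 [(24, 196, 123, 74), (25, 204, 127, 78), (26, 200, 123, 75), (27, 152, 94, 62), (28, 177, 111, 68), (29, 248, 189, 97), (30, 250, 223, 98), (31, 253, 231, 104), (32, 254, 237, 110), (60, 250, 220, 97), (61, 246, 210, 93), (62, 239, 197, 84), (63, 227, 193, 129), (64, 191, 184, 177), (65, 163, 162, 164), (66, 161, 159, 160), (67, 158, 157, 155)]
284 [(24, 196, 124, 76), (25, 198, 123, 76), (26, 205, 127, 78), (27, 206, 126, 78), (28, 211, 129, 80), (29, 255, 197, 107), (30, 253, 228, 104), (31, 254, 241, 110), (32, 255, 247, 120), (60, 253, 233, 106), (61, 252, 225, 100), (62, 250, 215, 95), (63, 205, 176, 137), (64, 159, 159, 163), (65, 160, 160, 161), (66, 162, 160, 161), (67, 158, 156, 156)]
46 [(262, 247, 185, 100), (263, 214, 166, 75), (264, 224, 179, 81), (265, 231, 188, 85), (266, 235, 193, 86), (267, 237, 196, 89), (268, 242, 205, 89), (269, 248, 218, 97), (296, 255, 254, 136), (297, 255, 255, 128), (298, 253, 209, 113), (299, 254, 202, 117), (300, 254, 205, 119), (301, 254, 211, 121), (302, 255, 223, 127), (303, 255, 195, 112)]
258 [(24, 197, 123, 75), (25, 159, 101, 63),
[... 2028 characters left out ...]
222, 126), (303, 255, 190, 108), (304, 213, 131, 78), (305, 202, 126, 77), (306, 204, 128, 78), (307, 202, 125, 77)]
78 [(250, 132, 85, 56), (251, 130, 83, 54), (252, 125, 79, 53), (253, 133, 86, 56), (254, 213, 134, 78), (255, 253, 184, 106), (256, 255, 223, 128), (257, 255, 225, 131), (258, 255, 220, 125), (259, 255, 217, 122), (300, 254, 209, 119), (301, 255, 215, 123), (302, 255, 222, 128), (303, 255, 214, 121), (304, 228, 144, 85), (305, 179, 110, 69), (306, 182, 113, 72), (307, 189, 117, 74)]
far [0.6346 0.2684 0.025 ]
near [0.5762 0.254  0.025 ]
nearbottom [0.567  0.2514 0.    ]
L [0.5951 0.2856 0.025 ]
R [0.6074 0.2363 0.025 ]
knob [0.5966 0.2589 0.112 ]
knob+1 [0.5958 0.2587 0.112 ]
```

```bash
python3 - <<'E'
from h import *
c=dict(np.load("w5.npz"));s=np.array([.971,.238])
F=wplane(c,(279,28.6),.025);N=wplane(c,(279,93.8),.025);B=(F+N)/2;k=wplane(c,(280.3,45.9),.112)
l=wplane(c,(253.9,60),.025);r=wplane(c,(303.7,60),.025)
print(F,N,np.linalg.norm(F-N),np.linalg.norm(l-r));print(B,k,"lean mm along +x:",((k-B)[:2]@s*1e3).round(2))
E
```

```text
[0.6332008  0.26905299 0.025     ] [0.56732172 0.25287053 0.025     ] 0.06783749022673337 0.049180134057733325
[0.60026126 0.26096176 0.025     ] [0.59658743 0.2601227  0.112     ] lean mm along +x: -3.77
```

Both the top view (-4.4 mm) and the wrist view (-3.8 mm) say the knob is still about 4 mm short of upright. I'll regrip it more firmly and nudge it by that much.

```bash
python3 - <<'E'
from h import *
o,C=cur();s=np.array([.971,.238,0]);R=np.c_[s,np.cross([0,0,-1.],s),[0,0,-1.]]
go([.5968,.2605,.21],R);go([.5968,.2605,.096],R)
E
```

```text
shift [124.7, 1.6, 0.8] turn [0.34, 0.18, 0.0] | 125.0 0.0 rows 3.0
 shift [125.0, 0.9, 114.8] turn [0.34, 0.18, 0.0] | 170.0 0.0 rows 5.0
```

>>> step_arm:
  increments:
    - [[0.6,40,0,0,0,0,0],[0.6,80,1,0,0,0,0],[0.6,115,1,0,0,0,0],[0.6,125,1,0,0,0,0],[0.6,125,1,5,0,0,0],[0.6,125,1,40,0,0,0],[0.6,125,1,80,0,0,0],[0.6,125,1,115,0,0,0],[0.6,125,1,115,0,0,0],[0.6,125,1,115,0,0,0]]

```text
t: 25.9
eef_pos: [0.5949, 0.2591, 0.0949]
tool_rot: [0.004, 0.993, 0.12, -0.003]
contact_force: [-0.1, 0.6, 0.6]
gripper_width: 0.799
grasp_force: 0.0
```

>>> step_arm:
  increments:
    - [[-1,0,0,0,0,0,0],[-1,0,0,0,0,0,0],[-1,0,0,0,0,0,0],[-1,0,0,0,0,0,0],[-1,0,0,0,0,0,0],[-1,0,0,0,0,0,0]]
  force: 40

```text
t: 26.4
eef_pos: [0.598, 0.2604, 0.0977]
tool_rot: [0.002, 0.993, 0.119, 0.0]
contact_force: [-0.8, -0.9, 7.5]
gripper_width: 0.278
grasp_force: 38.8
```

>>> step_arm:
  increments:
    - [[-1,2,0,0,0,0,0],[-1,4,0,0,0,0,0],[-1,4,0,0,0,0,0],[-1,4,0,0,0,0,0],[-1,4,0,0,0,0,0]]

```text
t: 26.82
eef_pos: [0.6022, 0.2614, 0.0978]
tool_rot: [0.002, 0.993, 0.119, 0.001]
contact_force: [0.2, 1.1, 7.5]
gripper_width: 0.276
grasp_force: 38.8
```

>>> step_arm:
  increments:
    - [[0.6,0,0,0,0,0,0],[0.6,0,0,0,0,0,0],[0.6,0,0,0,0,0,0],[0.6,0,0,0,0,0,0],[0.6,0,0,-40,0,0,0],[0.6,0,0,-80,0,0,0],[0.6,0,0,-112,0,0,0],[0.6,-50,0,-112,0,0,0],[0.6,-90,0,-112,0,0,0],[0.6,-125,0,-112,0,0,0]]

```text
t: 27.65
eef_pos: [0.4781, 0.231, 0.2077]
tool_rot: [0.003, 0.993, 0.119, -0.001]
contact_force: [-1.2, 0.7, 0.2]
gripper_width: 0.801
grasp_force: 0.0
```

>>> step_arm:
  increments:
    - [[0.6,0,0,0,0,0,0],[0.6,0,0,0,0,0,0]]

```text
t: 27.82
eef_pos: [0.4767, 0.2308, 0.2072]
tool_rot: [0.003, 0.993, 0.12, -0.002]
contact_force: [0.4, -0.6, 0.2]
gripper_width: 0.801
grasp_force: 0.0
```

```bash
python3 - <<'E'
from h import *
from station import bot
c=bot.read_camera("wrist");np.savez("w6.npz",**c);im=c["image"];print(cur()[0]["eef_pos"].round(4),(-c["R"].T@c["t"]).round(4))
for u in(276,281,284):print(u,[(v,*im[v,u].tolist()) for v in list(range(18,36))+list(range(52,70))])
for v in(40,44):print(v,[(u,*im[v,u].tolist()) for u in list(range(250,270))+list(range(293,308))])
for u in(258,300):print(u,[(v,*im[v,u].tolist()) for v in list(range(24,32))+list(range(90,98))])
E
```

```text
[0.4789 0.2316 0.2078] [0.5468 0.2492 0.35  ]
276 [(18, 185, 115, 72), (19, 184, 114, 70), (20, 185, 116, 71), (21, 190, 118, 73), (22, 192, 119, 74), (23, 194, 119, 75), (24, 204, 135, 76), (25, 235, 181, 87), (26, 251, 223, 99), (27, 253, 231, 106), (28, 254, 237, 111), (29, 255, 242, 114), (30, 255, 245, 119), (31, 255, 247, 121), (32, 255, 248, 123), (33, 255, 250, 126), (34, 255, 251, 127), (35, 255, 251, 129), (52, 254, 239, 110), (53, 254, 236, 109), (54, 253, 230, 103), (55, 251, 223, 99), (56, 248, 216, 95), (57, 243, 204, 92), (58, 233, 189, 85), (59, 209, 173, 119), (60, 181, 171, 160), (61, 174, 169, 167), (62, 175, 170, 167), (63, 173, 168, 165), (64, 175, 170, 166), (65, 172, 167, 165), (66, 164, 162, 160), (67, 160, 159, 158), (68, 161, 159, 158), (69, 155, 154, 153)]
281 [(18, 189, 119, 73), (19, 187, 117, 72), (20, 183, 113, 69), (21, 184, 114, 70), (22, 188, 119, 73), (23, 192, 120, 74), (24, 194, 120, 75), (25, 229, 167, 84), (26, 254, 229, 103), (27, 255, 244, 114), (28, 255, 248, 120), (29, 255, 250, 124), (30, 255, 251, 127), (31, 255, 252, 130), (32, 255, 253, 
[... 2663 characters left out ...]
7), (306, 203, 127, 76), (307, 204, 127, 77)]
258 [(24, 206, 127, 78), (25, 202, 126, 78), (26, 182, 113, 71), (27, 148, 94, 60), (28, 131, 84, 54), (29, 153, 96, 59), (30, 236, 154, 90), (31, 255, 194, 110), (90, 255, 213, 123), (91, 255, 211, 122), (92, 254, 212, 123), (93, 254, 212, 125), (94, 254, 209, 121), (95, 254, 201, 116), (96, 251, 180, 104), (97, 224, 146, 86)]
300 [(24, 183, 114, 69), (25, 182, 113, 69), (26, 188, 118, 71), (27, 193, 120, 75), (28, 196, 123, 76), (29, 200, 122, 78), (30, 236, 153, 91), (31, 255, 212, 120), (90, 240, 164, 95), (91, 225, 148, 86), (92, 227, 151, 88), (93, 228, 151, 88), (94, 227, 149, 87), (95, 210, 136, 80), (96, 178, 117, 72), (97, 147, 96, 61)]
```

```bash
python3 - <<'E'
from h import *
from station import bot
c=dict(np.load("w6.npz"));s=np.array([.971,.238])
F=wplane(c,(277,30.0),.025);N=wplane(c,(277,95.3),.025);B=(F+N)/2
l=(wplane(c,(251.8,60),.025)+wplane(c,(301.8,60),.025))/2
k=wplane(c,(277.2,42.0),.112)
print(np.linalg.norm(F-N),B,l,k,"mm along +x:",((k-B)[:2]@s*1e3).round(2))
T=bot.read_camera("top")
b=blobs(T,(19,110,110),(32,255,255),(170,170,225,230),8);m=cv2.moments(b[0]);print("T knob",m["m10"]/m["m00"],m["m01"]/m["m00"],cv2.contourArea(b[0]),plane(T,(m["m10"]/m["m00"],m["m01"]/m["m00"]),.112))
E
```

```text
0.06734106098278013 [0.60050988 0.26105459 0.025     ] [0.60284877 0.26182064 0.025     ] [0.60102764 0.26138709 0.112     ] mm along +x: 0.58
T knob 187.9935064935065 194.07792207792207 77.0 [0.6008415 0.2617686 0.112    ]
```

```bash
python3 - <<'E'
from station import bot
print(bot.hand_in())
E
```

```text
the job is handed in; nothing more can be done
None
```

The job is handed in at about 28 s of the 72 s allowed: both candles stand wick up on their socket floors, the dimmer lever is upright to within about 1 mm at the knob, and the gripper is clear. I saw no contact with the vase, books or bowl, but did not re-measure their positions at the end.

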